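# Clear the bobbin and sort the studs on the thread gauges

## Task

A copper-wire bobbin is parked on the post between the two notched thread gauges: first slide it straight up off the post, keeping it upright, and stand it in the middle of the round cork pad. Then sort all the loose threaded studs by thread pitch, fine ones on the blue gauge and coarse ones on the yellow gauge, laying each along a notch of its own with the square nut midway between the two inner blades, so that its thread drops fully home between the teeth. Leave the other things on the bench where they are.

Things in the scene. Friction and masses are not known exactly. Their poses are not given: they have to be found in the camera images.
- bobbin_hub (a point): The wire bobbin, grey with copper winding, 0.5 kg, upright. Body between flanges: 150 mm diameter, 48 mm high; above it a round hub to grip, 38 mm diameter, 36 mm tall; an 18 mm hole runs through. This point: on the axis half-way up the hub, 66 mm above the underside, 18 mm above the upper flange. It starts on the post.
- bobbin_foot (a point): Centre of the bobbin's underside (66 mm below bobbin_hub), z up the bobbin's axis.
- post_shoulder (a point): Fixed upright post between the two gauge plates, 14 mm in diameter; this point is on its axis at the 28 mm square shoulder, on which the parked bobbin rests, 68 mm above the table. The post's top is 37 mm above this point.
- pad_top (a point): Centre of the top of the round cork pad, fixed to the table, 170 mm in diameter, 10 mm thick: where the bobbin has to stand. Left or right of the gauge plates (a white tray with brass nuts, 150 x 130 x 35 mm, fixed, is on the other side).
- fine_gauge: The blue gauge plate, for fine thread: fixed, 136 mm (x) by 168 mm (y), origin under its middle, 6 mm above the table. Four upright saw-toothed blades 4 mm thick, 44 and 58 mm either side of its middle along x, tops 51 mm above the origin. A stud lies along x across the blades in one of three V notches; one of the other pitch stays about 5 mm high.
- fine_gauge_notch2 (a point): Middle notch of the blue gauge: the point where the centre of a fully seated stud lies, 47 mm above the table, 35 mm above the gauge's base sheet. x along the notch, y across the notches, z up. Tooth tips beside the notch stand 10 mm above this point; between the two inner blades it is open for the square nut and the fingers.
- fine_gauge_notch1 (a point): The same point of the blue gauge's notch 56 mm to the -y side of notch2.
- fine_gauge_notch3 (a point): The same point of the blue gauge's notch 56 mm to the +y side of notch2.
- coarse_gauge: The yellow gauge plate, for coarse thread: fixed, 136 mm (x) by 168 mm (y), origin under its middle, 6 mm above the table. Four upright saw-toothed blades 4 mm thick, 36 and 56 mm either side of its middle along x, tops 51 mm above the origin. A stud lies along x across the blades in one of three V notches; one of the other pitch stays about 5 mm high.
- coarse_gauge_notch2 (a point): Middle notch of the yellow gauge: the point where the centre of a fully seated stud lies, 47 mm above the table, 35 mm above the gauge's base sheet. x along the notch, y across the notches, z up. Tooth tips beside the notch stand 10 mm above this point; between the two inner blades it is open for the square nut and the fingers.
- coarse_gauge_notch1 (a point): The same point of the yellow gauge's notch 56 mm to the -y side of notch2.
- coarse_gauge_notch3 (a point): The same point of the yellow gauge's notch 56 mm to the +y side of notch2.
- fine1_mid (a point): Centre of a loose steel stud with fine thread (pitch 14 mm, four crests 4 mm wide at each end). 152 mm long along its x, both ends alike, 0.3 kg, 24 mm over the crests, 14 mm in the grooves. Grip the dark square nut fixed at its middle (28 x 28 mm, 36 mm long); it starts lying on it, axis 14 mm up. Seated, it has 3 mm play lengthwise either way. None if absent.
- fine2_mid (a point): Centre of a loose steel stud with fine thread (pitch 14 mm, four crests 4 mm wide at each end). 152 mm long along its x, both ends alike, 0.3 kg, 24 mm over the crests, 14 mm in the grooves. Grip the dark square nut fixed at its middle (28 x 28 mm, 36 mm long); it starts lying on it, axis 14 mm up. Seated, it has 3 mm play lengthwise either way. None if absent.
- fine3_mid (a point): Centre of a loose steel stud with fine thread (pitch 14 mm, four crests 4 mm wide at each end). 152 mm long along its x, both ends alike, 0.3 kg, 24 mm over the crests, 14 mm in the grooves. Grip the dark square nut fixed at its middle (28 x 28 mm, 36 mm long); it starts lying on it, axis 14 mm up. Seated, it has 3 mm play lengthwise either way. None if absent.
- coarse1_mid (a point): Centre of a loose steel stud with coarse thread (pitch 20 mm, three crests 5 mm wide at each end). 152 mm long along its x, both ends alike, 0.3 kg, 24 mm over the crests, 14 mm in the grooves. Grip the dark square nut fixed at its middle (28 x 28 mm, 36 mm long); it starts lying on it, axis 14 mm up. Seated, it has 5.5 mm play lengthwise either way. None if absent.
- coarse2_mid (a point): Centre of a loose steel stud with coarse thread (pitch 20 mm, three crests 5 mm wide at each end). 152 mm long along its x, both ends alike, 0.3 kg, 24 mm over the crests, 14 mm in the grooves. Grip the dark square nut fixed at its middle (28 x 28 mm, 36 mm long); it starts lying on it, axis 14 mm up. Seated, it has 5.5 mm play lengthwise either way. None if absent.
- coarse3_mid (a point): Centre of a loose steel stud with coarse thread (pitch 20 mm, three crests 5 mm wide at each end). 152 mm long along its x, both ends alike, 0.3 kg, 24 mm over the crests, 14 mm in the grooves. Grip the dark square nut fixed at its middle (28 x 28 mm, 36 mm long); it starts lying on it, axis 14 mm up. Seated, it has 5.5 mm play lengthwise either way. None if absent.
- reagent: Bystander, not to be disturbed: amber reagent bottle, 60 mm diameter, 130 mm tall; origin at the centre of its underside.
- beaker: Bystander, not to be disturbed: white plastic beaker, 90 mm diameter, 110 mm tall; origin at the centre of its underside.
- spanner: Bystander, not to be disturbed: open spanner, 170 mm long, lying flat; origin at the middle of its length, at the underside.
- driver: Bystander, not to be disturbed: screwdriver, 180 mm long, lying flat; origin at the middle of its length, at the underside.
- jar: Bystander, not to be disturbed: glass jar with white lid, 64 mm diameter, 80 mm tall; origin at the centre of its underside.
- taperoll: Bystander, not to be disturbed: roll of green tape lying flat, 90 mm diameter, 24 mm high; origin at the centre of its underside.

How it is judged:
On the way, in this order (a step that is already met when the one before it is completed fails the run):
1. the bobbin stands upright on the cork pad, off the post (horizontal distance between bobbin_foot and pad_top below 0.025 m and z of bobbin_foot in the frame of pad_top between -0.004 and 0.004 m and angle between bobbin_foot's own z axis and vertical below 0.06 rad and contact force between the fingers and bobbin below 0.2 N), for 0.2 s.
2. every stud present is fully seated in a notch of the gauge for its pitch (z of fine1_mid in the frame of fine_gauge_notch2 between -0.004 and 0.0025 m and x of fine1_mid in the frame of fine_gauge_notch2 between -0.009 and 0.009 m and y of fine1_mid in the frame of fine_gauge_notch2 between -0.064 and 0.064 m and angle between the x axis of each of fine1_mid, fine2_mid, fine3_mid and the x axis of fine_gauge_notch2, either way round below 0.08 rad and z of fine2_mid in the frame of fine_gauge_notch2 between -0.004 and 0.0025 m and x of fine2_mid in the frame of fine_gauge_notch2 between -0.009 and 0.009 m and y of fine2_mid in the frame of fine_gauge_notch2 between -0.064 and 0.064 m and z of fine3_mid in the frame of fine_gauge_notch2 between -0.004 and 0.0025 m and x of fine3_mid in the frame of fine_gauge_notch2 between -0.009 and 0.009 m and y of fine3_mid in the frame of fine_gauge_notch2 between -0.064 and 0.064 m and z of coarse1_mid in the frame of coarse_gauge_notch2 between -0.004 and 0.0025 m and x of coarse1_mid in the frame of coarse_gauge_notch2 between -0.009 and 0.009 m and y of coarse1_mid in the frame of coarse_gauge_notch2 between -0.064 and 0.064 m and angle between the x axis of each of coarse1_mid, coarse2_mid, coarse3_mid and the x axis of coarse_gauge_notch2, either way round below 0.08 rad and z of coarse2_mid in the frame of coarse_gauge_notch2 between -0.004 and 0.0025 m and x of coarse2_mid in the frame of coarse_gauge_notch2 between -0.009 and 0.009 m and y of coarse2_mid in the frame of coarse_gauge_notch2 between -0.064 and 0.064 m and z of coarse3_mid in the frame of coarse_gauge_notch2 between -0.004 and 0.0025 m and x of coarse3_mid in the frame of coarse_gauge_notch2 between -0.009 and 0.009 m and y of coarse3_mid in the frame of coarse_gauge_notch2 between -0.064 and 0.064 m), for 0.2 s.
At the end, for the whole second after the job is handed in: Bobbin upright (0.06 rad) on the cork pad, within 25 mm of its centre. Every stud present in a notch of the gauge for its pitch: not over 2.5 mm above fully seated, within 9 mm of the middle lengthwise, along the notch within 0.08 rad. All let go (all of step 2 and horizontal distance between bobbin_foot and pad_top below 0.025 m and z of bobbin_foot in the frame of pad_top between -0.004 and 0.004 m and angle between bobbin_foot's own z axis and vertical below 0.06 rad); the robot touches nothing.
It fails at once if the bobbin is tilted by more than 0.5 rad (angle between bobbin_foot's own z axis and vertical above 0.5 rad).
It fails at once if a stud is seated in a gauge while the bobbin is still on the post (horizontal distance between bobbin_foot and post_shoulder below 0.03 m and ((z of fine1_mid in the frame of fine_gauge_notch2 between -0.004 and 0.0025 m and x of fine1_mid in the frame of fine_gauge_notch2 between -0.009 and 0.009 m and y of fine1_mid in the frame of fine_gauge_notch2 between -0.064 and 0.064 m and angle between the x axis of fine1_mid and the x axis of fine_gauge_notch2, either way round below 0.08 rad) or (z of fine2_mid in the frame of fine_gauge_notch2 between -0.004 and 0.0025 m and x of fine2_mid in the frame of fine_gauge_notch2 between -0.009 and 0.009 m and y of fine2_mid in the frame of fine_gauge_notch2 between -0.064 and 0.064 m and angle between the x axis of fine2_mid and the x axis of fine_gauge_notch2, either way round below 0.08 rad) or (z of fine3_mid in the frame of fine_gauge_notch2 between -0.004 and 0.0025 m and x of fine3_mid in the frame of fine_gauge_notch2 between -0.009 and 0.009 m and y of fine3_mid in the frame of fine_gauge_notch2 between -0.064 and 0.064 m and angle between the x axis of fine3_mid and the x axis of fine_gauge_notch2, either way round below 0.08 rad) or (z of coarse1_mid in the frame of coarse_gauge_notch2 between -0.004 and 0.0025 m and x of coarse1_mid in the frame of coarse_gauge_notch2 between -0.009 and 0.009 m and y of coarse1_mid in the frame of coarse_gauge_notch2 between -0.064 and 0.064 m and angle between the x axis of coarse1_mid and the x axis of coarse_gauge_notch2, either way round below 0.08 rad) or (z of coarse2_mid in the frame of coarse_gauge_notch2 between -0.004 and 0.0025 m and x of coarse2_mid in the frame of coarse_gauge_notch2 between -0.009 and 0.009 m and y of coarse2_mid in the frame of coarse_gauge_notch2 between -0.064 and 0.064 m and angle between the x axis of coarse2_mid and the x axis of coarse_gauge_notch2, either way round below 0.08 rad) or (z of coarse3_mid in the frame of coarse_gauge_notch2 between -0.004 and 0.0025 m and x of coarse3_mid in the frame of coarse_gauge_notch2 between -0.009 and 0.009 m and y of coarse3_mid in the frame of coarse_gauge_notch2 between -0.064 and 0.064 m and angle between the x axis of coarse3_mid and the x axis of coarse_gauge_notch2, either way round below 0.08 rad))).
It fails at once if a bystander is moved by more than 30 mm (distance of any of reagent, beaker, spanner, driver, jar, taperoll from where it was at the start of the episode above 0.03 m).
Of fine1, fine2, fine3, coarse1, coarse2, coarse3 only 4 to 6 are there at a start; the rules pass over those that are not, and their reading is None.
At some moment in a run one of fine1, fine2, fine3, coarse1, coarse2, coarse3 may be knocked a few centimetres aside while the robot is not near it.
It also fails if it takes over 210 s, if anything falls off the work surface, if the arm or the gripper's body presses on something with over 40 N, if the wrist force passes 120 N, or if a joint passes its speed limit or range.

## Robot

A 6-joint arm with a two-finger parallel gripper is mounted at the origin on the work surface. World frame = base frame: x ahead of the robot, y to its left, z up, the work surface at z = 0. Lengths are in m, angles in rad, forces in N, time in s.
With the tool pointing down it reaches from about 0.425 to 0.95 m from the base axis. Payload 3.5 kg.
Tool frame: the origin (TCP) lies at the very end of the fingers, on their centre line; the grasp point (between the pads) lies 19 mm behind it (tcp_to_grasp is the distance from the TCP to the grasp point, in m); z points along the fingers, y is the direction in which the jaws open and shut (so a half turn about z gives the same grasp; the last joint's range is limited). The gripper opens to 85 mm and grips with 20 to 120 N. Pads are 22 mm wide; open, the fingers measure 114 mm over their backs; the gripper's body (76 mm by 85 mm) begins 54 mm behind the grasp point. The pads swing forward as they close: fully open they stand 13 mm farther back than shut.
Start: joints at [1.003, 0.286, 1.577, -0, 1.279, -0.15], TCP at [0.274, 0.617, 0.231] pointing down, gripper open.
Joint ranges: [-2.77, 2.77], [-0.9, 2.22], [0.21, 2.48], [-1.53, 4.67], [0.24, 2.81], [-2.84, 2.84]. Speed limits (rad/s): [2.79, 2.79, 3.14, 3.14, 3.14, 3.14].

## Interface

Orientations are given as a unit quaternion [x, y, z, w].
In Python, from plant import * gives the robot as it stands. The module is installed in compiled form; this text tells all that it offers.
- The arm moves only by the tool arm_command, never from a script. Its argument "steps" is a list of rows, each a list of 3 entries, a list of its own where there are three numbers: the turn, a rotation vector about the tool's x, y, z in rad, then the shift along the tool's x, y, z in m, then the gripper command: -1 is shut, 1 is fully open, values between are in proportion. A call has 1 to 12 rows; each row is the pose to reach, as a shift and turn from the pose measured when the call began, along the tool's axes at that moment; what a row does not reach only later rows make up. A row lasts 1/8 s, in which the tool goes at most 62.5 mm and 10.7 degrees, less where a joint would pass 70% of its speed; a pose out of reach is approached as far as the arm can. A call with a gripper value outside its range is refused whole. The fingers move at their own pace and stop on an object; "force" is the grip in N (left out, the last holds). Time passes only in rows, so rows that repeat a pose let the fingers close. It gives the time, the measured TCP pose, the force and the opening at its end, in the units of the state.
- get_state(): the state, without advancing time (a new reading comes with each control period).
- read_camera(name): name is "scene" or "top"; returns a dict with "frame" (384x512x3 uint8, red, green, blue), "vfov" (degrees; the focal length in pixels is half the picture's height over the tangent of half this angle, whatever the lens; pixels are square), "cx", "cy" (the principal point, pixels), "dist" ([k1, k2, p1, p2, k3] as OpenCV has them; the pictures are not rectified), "position" and "rotation" of the camera in the world. Camera axes: x right, y up, looking along -z (the intrinsics and any distortion apply to the point x, -y, -z); pixel columns grow to the right and rows downward; lengths in m; the calibration is good to about 2 mm. A picture is of the moment at which its call begins. There is no depth.
- sign_off(): hands the job in, once; it reports no verdict.
The state is a dict: "time": time; "qpos": joint angles; "dq": joint speeds; "joint_efforts": joint torques, N m; "eef_pos": TCP position; "tcp_rot": TCP orientation; "contact_force": force on the tool from outside, world axes, zero at the start; "wrist_torque": the same for the moment, N m; "opening": opening from 0.0 (shut) to 1.0 (fully open).
Only numpy, scipy, OpenCV 4.12 (cv2) and the standard library are available. Lean on these libraries where they do the work, as an engineer would, in place of code of your own. Each camera call takes 0.05 s, during which the arm holds its last target.

## Working session

There is one attempt and no reset: what is moved stays moved. The work goes in short steps, Python scripts to look and compute and a tool call to move; the robot and the scene stay as the last step left them, time stands still between calls to the robot, and variables do not carry over. Pictures are saved under pics/ and viewed, and the job is handed in when it is done.

Besides the shell and the picture viewer there is one more tool, called after "Emit:" as a command line: name --argument value ..., lists and objects as JSON in quotes. arm_command: Moves the arm, as the interface text tells. Its arguments: {"type":"object","properties":{"steps":{"type":"array"},"force":{"type":"number"}},"required":["steps"]}

```bash
mkdir -p pics; cat > h.py <<'E'
from plant import *
import numpy as np, cv2
from scipy.spatial.transform import Rotation as R
def cam(name,fn=None):
    c=read_camera(name)
    if fn: cv2.imwrite('pics/'+fn,cv2.cvtColor(c['frame'],cv2.COLOR_RGB2BGR))
    return c
def K(c):
    f=c['frame'].shape[0]/2/np.tan(np.radians(c['vfov'])/2)
    return np.array([[f,0,c['cx']],[0,f,c['cy']],[0,0,1.]])
def rot(c):
    r=np.array(c['rotation'],float)
    return r if r.shape==(3,3) else R.from_quat(r).as_matrix()
def plane(c,uv,z):
    uv=np.array(uv,float).reshape(-1,1,2)
    n=cv2.undistortPoints(uv,K(c),np.array(c['dist'],float)).reshape(-1,2)
    d=np.c_[n[:,0],-n[:,1],-np.ones(len(n))]@rot(c).T
    p=np.array(c['position'],float); s=(z-p[2])/d[:,2]
    return p+d*s[:,None]
def proj(c,P):
    q=(np.array(P,float).reshape(-1,3)-np.array(c['position']))@rot(c)
    q=q*[1,-1,-1]
    return cv2.projectPoints(q,np.zeros(3),np.zeros(3),K(c),np.array(c['dist'],float))[0].reshape(-1,2)
E
python3 - <<'E'
from h import *
a=cam('top','top0.png');b=cam('scene','scene0.png')
for c in(a,b): print({k:c[k] for k in c if k!='frame'})
print(get_state())
E
```

```text
{'vfov': 42.593678875344246, 'cx': 260.13650234645274, 'cy': 187.6794071205908, 'dist': array([-0.07010943,  0.        ,  0.        ,  0.        ,  0.        ]), 'position': array([ 0.43047854, -0.04997465,  1.6512554 ]), 'rotation': array([-0.02726523,  0.02512015,  0.70776588, -0.70547363])}
{'vfov': 57.65730602730059, 'cx': 258.49282927850584, 'cy': 198.33671280794266, 'dist': array([-0.05977759,  0.        ,  0.        ,  0.        ,  0.        ]), 'position': array([ 1.45793505, -0.53756501,  0.94164606]), 'rotation': array([0.36818454, 0.22323543, 0.46159391, 0.77558826])}
{'time': 0.1, 'qpos': array([ 1.00301766e+00,  2.87074787e-01,  1.57803467e+00,  2.62273978e-06,
        1.27861991e+00, -1.50009741e-01]), 'dq': array([-0.00019221, -0.00323581, -0.00496646, -0.00064369, -0.00134241,
        0.00060819]), 'joint_efforts': array([ 9.16278659e-04, -4.07290077e+01, -2.93702781e+01, -1.36667641e-04,
        3.32483185e-03,  2.98844256e-06]), 'eef_pos': array([0.27351483, 0.61644593, 0.23008483]), 'tcp_rot': array([ 2.07368995e-01,  9.78262214e-01, -9.99846681e-04, -3.76424216e-04]), 'contact_force': array([ 0.14410155, -0.28058219, -0.08804354]), 'wrist_torque': array([0.03790573, 0.0195724 , 0.03956288]), 'opening': 0.9956896193326763}
```

View pics/top0.png

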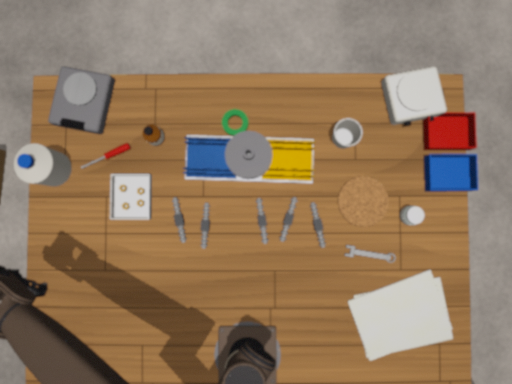

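View pics/scene0.png

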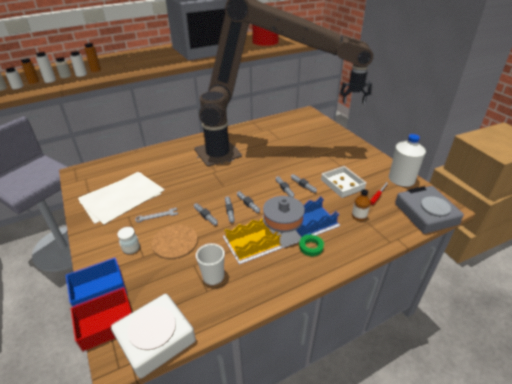

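```bash
python3 - <<'E'
import cv2
a=cv2.imread('pics/top0.png')[105:265,155:345]
cv2.imwrite('pics/top0z.png',cv2.resize(a,None,fx=4.2,fy=3.7 if 0 else 4.2,interpolation=cv2.INTER_CUBIC)[:600])
b=cv2.imread('pics/scene0.png')[165:275,140:340]
cv2.imwrite('pics/sc0z.png',cv2.resize(b,None,fx=4,fy=4,interpolation=cv2.INTER_CUBIC))
E
```

```text
(no output)
```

View pics/top0z.png

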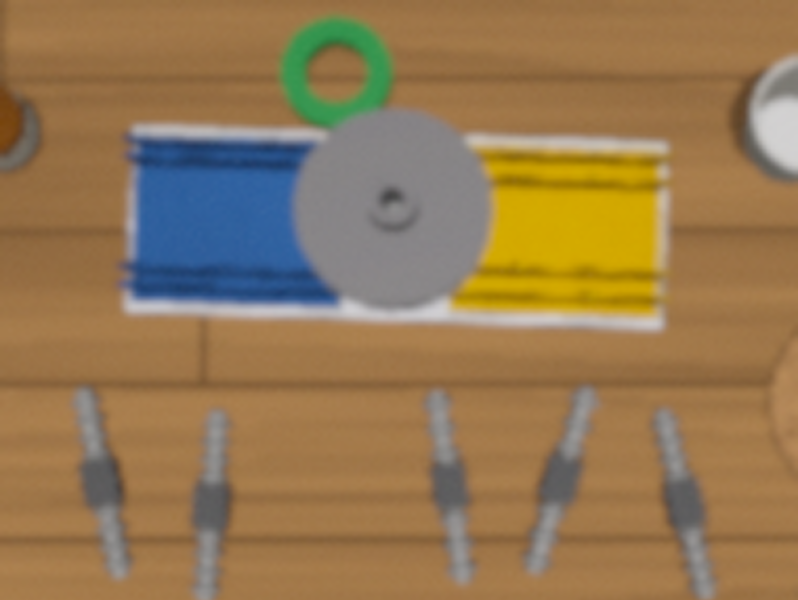

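View pics/sc0z.png

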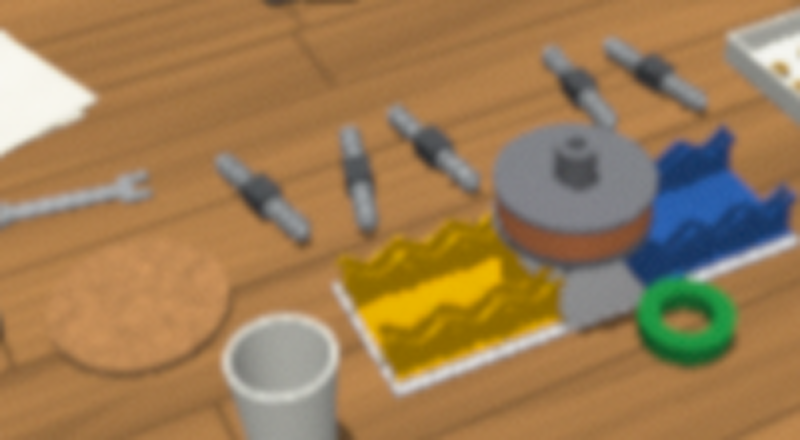

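```bash
cat > studs.py <<'E'
from h import *
def find_studs(c,roi=None,z=0.014,zoff=None):
    f=c['frame']; hsv=cv2.cvtColor(f,cv2.COLOR_RGB2HSV)
    m=((hsv[...,1]<70)).astype(np.uint8)
    n,l,s,ce=cv2.connectedComponentsWithStats(m)
    out=[]
    for i in range(1,n):
        if not 120<s[i,4]<600: continue
        ys,xs=np.nonzero(l==i)
        P=plane(c,np.c_[xs,ys],z)[:,:2]
        w=P.mean(0);u,sv,vt=np.linalg.svd(P-w,full_matrices=False)
        d=vt[0]*np.sign(vt[0][0]); t=(P-w)@d
        L=t.max()-t.min(); W=((P-w)@vt[1]);W=W.max()-W.min()
        if 0.13<L<0.18 and W<0.05:
            mid=w+d*(t.max()+t.min())/2
            # dark nut
            v=hsv[ys,xs,2]; dk=v<np.percentile(v,25)
            nut=P[dk].mean(0)
            out.append((mid,w,nut,np.degrees(np.arctan2(d[1],d[0])),L,W,s[i,4],(xs.mean(),ys.mean())))
    return out
E
python3 - <<'E'
from studs import *
np.set_printoptions(precision=4,suppress=True)
c=cam('top'); g=cv2.cvtColor(c['frame'],cv2.COLOR_RGB2HSV).astype(float)
for o in find_studs(c):
    print(*[np.round(x,4) for x in o])
    mid,a=o[1],np.radians(o[3]); d=np.array([np.cos(a),np.sin(a)]);n=np.array([-d[1],d[0]])
    s=np.arange(-0.08,0.0801,0.001)
    W=np.zeros(len(s))
    for off in np.arange(-0.018,0.0181,0.001):
        p=mid+s[:,None]*d+off*n
        uv=proj(c,np.c_[p,np.full(len(p),0.014)]).astype(np.float32)
        W+=255-cv2.remap(g[...,1].astype(np.float32),uv[:,0].reshape(-1,1),uv[:,1].reshape(-1,1),cv2.INTER_CUBIC)[:,0]
    W/=36
    for side in(-1,1):
        k=(s*side>0.021)&(s*side<0.071)
        x=s[k]*side; y=W[k]; y=y-np.polyval(np.polyfit(x,y,2),x)
        print(side,[ (p,round(2*abs(np.mean(y*np.exp(2j*np.pi*x/p*1000))),2)) for p in(10,12,14,16,18,20,22,25)])
# yellow / blue / pad / hub
f=c['frame'];h=cv2.cvtColor(f,cv2.COLOR_RGB2HSV)
E
```

```text
[0.4472 0.226 ] [0.4464 0.2259] [0.4477 0.2245] 11.6153 0.1528 0.0269 275 [178.7527 219.6473]
-1 [(10, np.float64(1.72)), (12, np.float64(4.19)), (14, np.float64(7.18)), (16, np.float64(4.25)), (18, np.float64(1.17)), (20, np.float64(2.09)), (22, np.float64(2.84)), (25, np.float64(2.74))]
1 [(10, np.float64(1.21)), (12, np.float64(2.84)), (14, np.float64(6.11)), (16, np.float64(4.81)), (18, np.float64(2.28)), (20, np.float64(0.91)), (22, np.float64(1.39)), (25, np.float64(1.87))]
[ 0.4482 -0.1375] [ 0.4474 -0.1372] [ 0.4486 -0.1356] -16.8945 0.1522 0.026 269 [287.9591 219.0483]
-1 [(10, np.float64(2.38)), (12, np.float64(0.73)), (14, np.float64(1.45)), (16, np.float64(5.18)), (18, np.float64(7.86)), (20, np.float64(8.68)), (22, np.float64(8.33)), (25, np.float64(6.98))]
1 [(10, np.float64(1.9)), (12, np.float64(1.63)), (14, np.float64(0.81)), (16, np.float64(4.99)), (18, np.float64(7.44)), (20, np.float64(7.96)), (22, np.float64(7.4)), (25, np.float64(5.9))]
[ 0.4431 -0.0495] [ 0.443  -0.0495] [ 0.4439 -0.0492] 8.0863 0.1509 0.0244 266 [261.5526 220.4511]
-1 [(10, np.float64(2.11)), 
[... 1123 characters left out ...]
loat64(0.93))]
1 [(10, np.float64(1.62)), (12, np.float64(2.96)), (14, np.float64(6.15)), (16, np.float64(4.41)), (18, np.float64(2.17)), (20, np.float64(1.33)), (22, np.float64(1.12)), (25, np.float64(0.99))]
[ 0.3304 -0.4091] [ 0.331  -0.4052] [ 0.3326 -0.4128] 80.1833 0.168 0.0391 352 [368.9801 253.8153]
-1 [(10, np.float64(0.88)), (12, np.float64(2.25)), (14, np.float64(2.09)), (16, np.float64(2.47)), (18, np.float64(2.59)), (20, np.float64(3.39)), (22, np.float64(4.29)), (25, np.float64(4.95))]
1 [(10, np.float64(4.92)), (12, np.float64(4.73)), (14, np.float64(3.65)), (16, np.float64(5.51)), (18, np.float64(9.61)), (20, np.float64(9.62)), (22, np.float64(10.23)), (25, np.float64(14.7))]
```

```bash
python3 - <<'E'
from h import *
np.set_printoptions(precision=4,suppress=True)
c=cam('top'); f=c['frame'];h=cv2.cvtColor(f,cv2.COLOR_RGB2HSV).astype(int)
H,S,V=h[...,0],h[...,1],h[...,2]
def comp(m,box):
    x0,y0,x1,y1=box; k=np.zeros_like(m);k[y0:y1,x0:x1]=m[y0:y1,x0:x1]
    n,l,s,ce=cv2.connectedComponentsWithStats(k.astype(np.uint8))
    i=1+np.argmax(s[1:,4]); ys,xs=np.nonzero(l==i);return xs,ys
# bobbin
xs,ys=comp((S<60)&(V<175),(215,120,285,190))
P=plane(c,np.c_[xs,ys],0.116); (ctr,sz)=cv2.minEnclosingCircle(P[:,:2].astype(np.float32)); 
print('bobbin',len(xs),P.mean(0),ctr,sz, P.min(0),P.max(0))
# pad: circle fit
print('padpix',h[200,362], h[230,340])
# board white border
for nm,m in(('blue',(H>95)&(H<125)&(S>120)),('yel',(H>20)&(H<32)&(S>180))):
    xs,ys=comp(m,(175,125,325,190)); P=plane(c,np.c_[xs,ys],0.03)
    print(nm,len(xs),xs.min(),xs.max(),ys.min(),ys.max(),P.min(0),P.max(0))
    cv2.imwrite(f'pics/m_{nm}.png',cv2.resize((m*255).astype(np.uint8)[110:200,160:340],None,fx=4,fy=4,interpolation=0))
z=cv2.resize(f[110:200,165:345],None,fx=4.4,fy=4.4,interpolation=cv2.INTER_NEAREST);cv2.imwrite('pics/gz.png',z[...,::-1])
z=cv2.resize(f[165:245,320:440],None,fx=6,fy=6,interpolation=cv2.INTER_NEAREST);cv2.imwrite('pics/padz.png',z[...,::-1])
E
```

```text
bobbin 1813 [ 0.651  -0.0056  0.116 ] (0.657967746257782, 0.015251260250806808) 0.09743008762598038 [ 0.5749 -0.0769  0.116 ] [0.7272 0.0964 0.116 ]
padpix [ 16 130 182] [ 16 142 162]
blue 1457 186 234 139 176 [0.5899 0.0411 0.03  ] [0.7144 0.2004 0.03  ]
yel 1505 263 311 141 178 [ 0.5824 -0.2147  0.03  ] [ 0.7064 -0.0548  0.03  ]
```

View pics/gz.png

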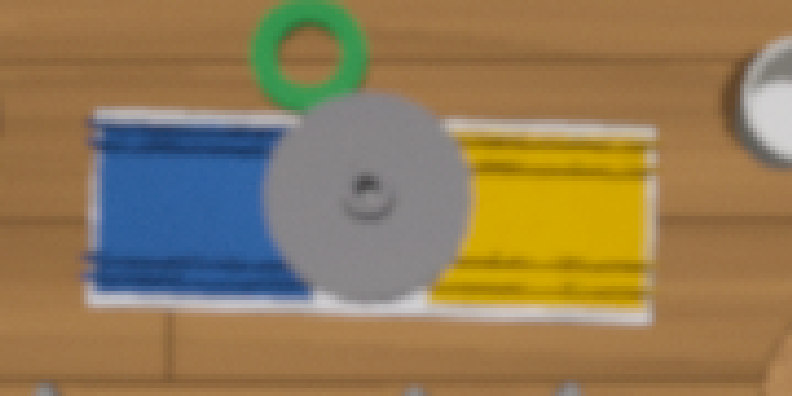

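View pics/padz.png

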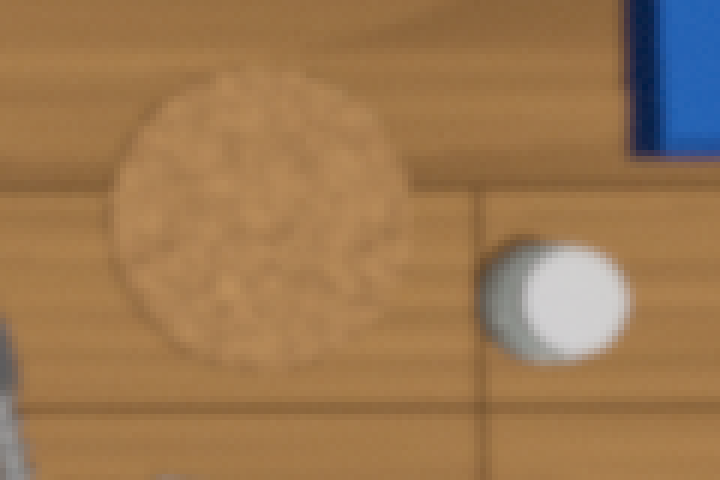

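```bash
cat >> h.py <<'E'
def go(x,y,z,jaw=None):
    """print per-call tool-frame shift and yaw turn for a tool-down target with jaw dir (deg, world, mod 180)"""
    s=get_state();r=R.from_quat(s['tcp_rot']);p=s['eef_pos']
    M=r.as_matrix()
    if jaw is None: Rt=M
    else:
        a=np.radians(jaw); yv=np.array([np.cos(a),np.sin(a),0])
        if yv@M[:,1]<0: yv=-yv
        zv=np.array([0,0,-1.]); Rt=np.c_[np.cross(yv,zv),yv,zv]
    tv=R.from_matrix(M.T@Rt).as_rotvec(); sh=M.T@(np.array([x,y,z])-p)
    print('turn',np.round(tv,4),'shift',np.round(sh,4),'| at',np.round(p,4),'jaw',round(float(np.degrees(np.arctan2(M[1,1],M[0,1]))),2),'tilt',round(float(np.arccos(-M[2,2])),4),'open',round(float(s['opening']),3),'F',np.round(s['contact_force'],1),'t',round(float(s['time']),2))
E
python3 - <<'E'
from h import *
np.set_printoptions(precision=4,suppress=True)
c=cam('top')
g=lambda u,v:(165+u/4.4-.5+.11,110+v/4.4-.5+.11)
print('bob',plane(c,[g(368,197)],.116),plane(c,[g(368,197+10)],.152))
print('hub top',plane(c,[g(368,188)],.152))
print('pad',plane(c,[(320+260/6-.5,165+217/6-.5)],.01))
C=plane(c,[g(87,305),g(95,110),g(656,127),g(652,323)],.006);print(C,C.mean(0))
b=plane(c,[g(368,197)],.116)[0]
go(b[0],b[1],.2,90)
E
```

```text
bob [[ 0.6495 -0.0085  0.116 ]] [[ 0.6373 -0.0094  0.152 ]]
hub top [[ 0.6507 -0.0094  0.152 ]]
pad [[ 0.5076 -0.3884  0.01  ]]
[[ 0.583   0.2094  0.006 ]
 [ 0.7337  0.2046  0.006 ]
 [ 0.7187 -0.2267  0.006 ]
 [ 0.5677 -0.2218  0.006 ]] [ 0.6508 -0.0086  0.006 ]
turn [-0.0011 -0.0004 -0.4179] shift [-0.5972 -0.4188  0.031 ] | at [0.2737 0.6167 0.2306] jaw 66.06 tilt 0.0011 open 1.001 F [-0.1  0.6 -0.4] t 0.25
```

Emit:
arm_command --steps '[[[0,0,-0.15],[-0.2,-0.14,-0.02],1],[[0,0,-0.3],[-0.4,-0.28,-0.02],1],[[0,0,-0.418],[-0.597,-0.418,0],1],[[0,0,-0.418],[-0.597,-0.418,0],1],[[0,0,-0.418],[-0.597,-0.418,0],1],[[0,0,-0.418],[-0.597,-0.418,0],1],[[0,0,-0.418],[-0.597,-0.418,0],1],[[0,0,-0.418],[-0.597,-0.418,0],1],[[0,0,-0.418],[-0.597,-0.418,0],1],[[0,0,-0.418],[-0.597,-0.418,0],1],[[0,0,-0.418],[-0.597,-0.418,0],1],[[0,0,-0.418],[-0.597,-0.418,0],1]]' --force 40

```text
time: 1.75
eef_pos: [0.6507, -0.0104, 0.2308]
tcp_rot: [0.001, 1.0, -0.001, -0.0]
contact_force: [0.4, -1.1, 0.2]
opening: 1.004
```

Emit:
arm_command --steps '[[[0,0,0],[0,0,0],1],[[0,0,0],[0,0,0],1]]'

```text
time: 2.0
eef_pos: [0.6503, -0.0101, 0.2304]
tcp_rot: [0.001, 1.0, -0.0, -0.001]
contact_force: [-0.2, 0.1, -0.1]
opening: 0.997
```

```bash
python3 -c "
from h import *
go(.65,-.0087,.123,88)"
```

```text
turn [-0.0005 -0.0016  0.0328] shift [1.000e-04 1.400e-03 1.074e-01] | at [ 0.6503 -0.0101  0.2304] jaw 89.88 tilt 0.0017 open 0.997 F [-0.2  0.1 -0.1] t 2.0
```

Emit:
arm_command --steps '[[[0,0,0.033],[0,0.0014,0.05],1],[[0,0,0.033],[0,0.0014,0.09],1],[[0,0,0.033],[0,0.0014,0.106],1],[[0,0,0.033],[0,0.0014,0.106],1],[[0,0,0.033],[0,0.0014,0.106],1],[[0,0,0.033],[0,0.0014,0.106],0.2],[[0,0,0.033],[0,0.0014,0.106],0],[[0,0,0.033],[0,0.0014,0.106],-0.4],[[0,0,0.033],[0,0.0014,0.106],-1],[[0,0,0.033],[0,0.0014,0.106],-1],[[0,0,0.033],[0,0.0014,0.106],-1],[[0,0,0.033],[0,0.0014,0.106],-1]]'

```text
time: 3.5
eef_pos: [0.6507, -0.0085, 0.1255]
tcp_rot: [0.018, 1.0, -0.0, -0.0]
contact_force: [-0.6, 2.4, 5.8]
opening: 0.439
```

```bash
python3 -c "
from h import *
go(.5076,-.3884,.20,88)
cam('scene','s1.png')"
```

```text
turn [-0.0003 -0.0001 -0.0003] shift [ 0.1296 -0.3847 -0.0744] | at [ 0.6507 -0.0085  0.1255] jaw 87.98 tilt 0.0003 open 0.439 F [-0.6  2.4  5.8] t 3.5
```

View pics/s1.png

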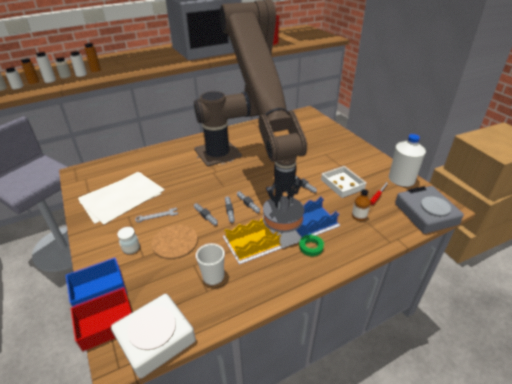

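The hub, at about (285,200), is gripped with an opening of 37 mm. I'll lift it straight up now.

Emit:
arm_command --steps '[[[0,0,0],[0,0,-0.005],-1],[[0,0,0],[0,0,-0.015],-1],[[0,0,0],[0,0,-0.025],-1],[[0,0,0],[0,0,-0.035],-1],[[0,0,0],[0,0,-0.045],-1],[[0,0,0],[0,0,-0.055],-1],[[0,0,0],[0,0,-0.065],-1],[[0,0,0],[0,0,-0.07],-1],[[0,0,0],[0,0,-0.07],-1]]' --force 60

```text
time: 4.68
eef_pos: [0.6509, -0.0086, 0.1961]
tcp_rot: [0.018, 1.0, -0.0, 0.0]
contact_force: [0.4, -0.0, -5.3]
opening: 0.436
```

```bash
python3 -c "
from h import *
go(.5076,-.3884,.195,88)
cam('scene','s2.png')
c=cam('top')
f=c['frame'];z=cv2.resize(f[110:200,165:345],None,fx=4.4,fy=4.4,interpolation=cv2.INTER_CUBIC);cv2.imwrite('pics/t2.png',z[...,::-1])"
```

```text
turn [-0.0004  0.0008 -0.0002] shift [ 0.1299 -0.3846  0.0011] | at [ 0.6509 -0.0086  0.1961] jaw 87.99 tilt 0.0009 open 0.436 F [ 0.4 -0.  -5.3] t 4.67
```

View pics/s2.png

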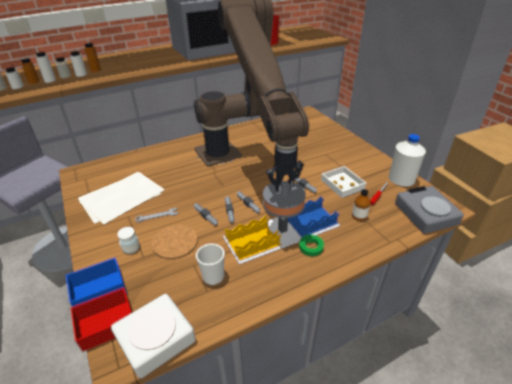

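The bobbin is off the post, at about (284,198), and hanging level. I'll move it over to the pad.

Emit:
arm_command --steps '[[[0,0,0],[0.005,-0.015,0],-1],[[0,0,0],[0.017,-0.05,0],-1],[[0,0,0],[0.03,-0.09,0],-1],[[0,0,0],[0.044,-0.13,0],-1],[[0,0,0],[0.057,-0.17,0],-1],[[0,0,0],[0.071,-0.21,0],-1],[[0,0,0],[0.084,-0.25,0],-1],[[0,0,0],[0.098,-0.29,0],-1],[[0,0,0],[0.111,-0.33,0],-1],[[0,0,0],[0.122,-0.365,0],-1],[[0,0,0],[0.13,-0.385,0],-1],[[0,0,0],[0.13,-0.385,0],-1]]'

```text
time: 6.28
eef_pos: [0.5058, -0.39, 0.1948]
tcp_rot: [0.019, 1.0, 0.0, -0.001]
contact_force: [0.4, 0.1, -5.9]
opening: 0.434
```

Emit:
arm_command --steps '[[[0,0,0],[0,0,0.03],-1],[[0,0,0],[0,0,0.06],-1],[[0,0,0],[0,0,0.09],-1],[[0,0,0],[0,0,0.115],-1],[[0,0,0],[0,0,0.118],-1],[[0,0,0],[0,0,0.118],-1]]'

```text
time: 7.02
eef_pos: [0.5063, -0.3896, 0.0776]
tcp_rot: [0.018, 1.0, 0.0, -0.0]
contact_force: [-0.0, 0.8, -5.4]
opening: 0.435
```

```bash
python3 -c "
from h import *
go(.5076,-.3884,.068,88)
cam('scene','s3.png')
c=cam('top','t3.png')
"
```

```text
turn [ 0.0001 -0.0008 -0.002 ] shift [-0.0013  0.0013  0.0096] | at [ 0.5063 -0.3896  0.0776] jaw 87.88 tilt 0.0008 open 0.435 F [-0.   0.8 -5.4] t 7.03
```

View pics/s3.png

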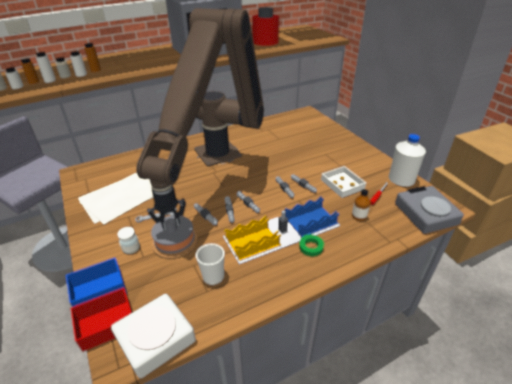

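View pics/t3.png

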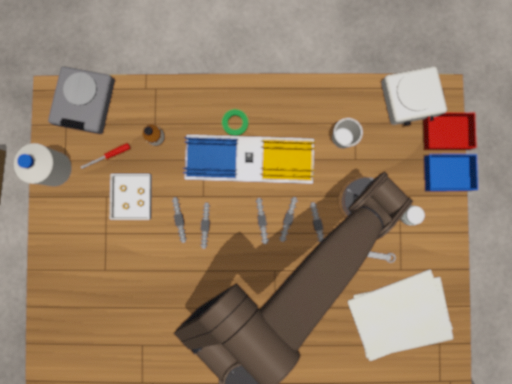

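Emit:
arm_command --steps '[[[0,0,0],[-0.001,0.001,0.005],-1],[[0,0,0],[-0.001,0.001,0.008],-1],[[0,0,0],[-0.001,0.001,0.0095],-1],[[0,0,0],[-0.001,0.001,0.01],-1],[[0,0,0],[-0.001,0.001,0.01],-1],[[0,0,0],[-0.001,0.001,0.01],-1]]'

```text
time: 7.88
eef_pos: [0.5078, -0.3897, 0.0689]
tcp_rot: [0.019, 1.0, -0.001, 0.0]
contact_force: [-0.2, -0.0, -5.1]
opening: 0.437
```

Emit:
arm_command --steps '[[[0,0,0],[0,0,0.001],-1],[[0,0,0],[0,0,0.002],-1],[[0,0,0],[0,0,0.003],-1],[[0,0,0],[0,0,0.003],-1],[[0,0,0],[0,0,0.003],-1]]'

```text
time: 8.5
eef_pos: [0.5083, -0.3897, 0.0681]
tcp_rot: [0.019, 1.0, -0.001, 0.001]
contact_force: [-2.7, 5.8, 5.8]
opening: 0.44
```

Contact is confirmed: the vertical force changed sign. I'll release the bobbin and go up.

Emit:
arm_command --steps '[[[0,0,0],[0,0,0],-0.1],[[0,0,0],[0,0,0],0.2],[[0,0,0],[0,0,0],0.6],[[0,0,0],[0,0,0],1],[[0,0,0],[0,0,0],1],[[0,0,0],[0,0,-0.04],1],[[0,0,0],[0,0,-0.09],1],[[0,0,0],[0,0,-0.13],1],[[0,0,0],[0,0,-0.13],1]]'

```text
time: 9.62
eef_pos: [0.5101, -0.3914, 0.2035]
tcp_rot: [0.019, 1.0, -0.005, 0.004]
contact_force: [0.2, -1.0, -0.6]
opening: 0.997
```

```bash
python3 - <<'E'
from studs import *
c=cam('scene','s4.png');t=cam('top','t4.png')
go(.5076,-.3884,.2,88)
for o in find_studs(t): print(*[np.round(x,4) for x in o])
f=t['frame'];z=cv2.resize(f[125:195,175:325],None,fx=5.2,fy=5.2,interpolation=cv2.INTER_CUBIC);cv2.imwrite('pics/g4.png',z[...,::-1])
f=c['frame'];z=cv2.resize(f[190:265,215:345],None,fx=6,fy=6,interpolation=cv2.INTER_CUBIC);cv2.imwrite('pics/gs4.png',z[...,::-1])
E
```

```text
turn [-0.0023  0.0015 -0.0024] shift [ 0.0005  0.0009 -0.0021] | at [ 0.508  -0.3893  0.1979] jaw 87.86 tilt 0.0028 open 1.0 F [-0.6  0.2 -1.2] t 9.72
[0.4472 0.2261] [0.4463 0.2259] [0.4475 0.224 ] 11.7726 0.1528 0.0268 276 [178.75   219.6739]
[0.4271 0.1391] [0.4274 0.1391] [0.4279 0.138 ] -3.615 0.1498 0.025 267 [204.7378 225.3333]
[ 0.4291 -0.2354] [ 0.4283 -0.2356] [ 0.4206 -0.236 ] 12.6171 0.1468 0.0257 252 [317.627  224.6905]
```

View pics/g4.png

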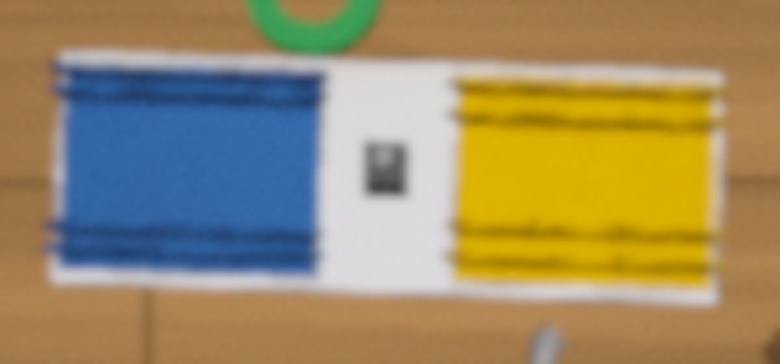

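View pics/gs4.png

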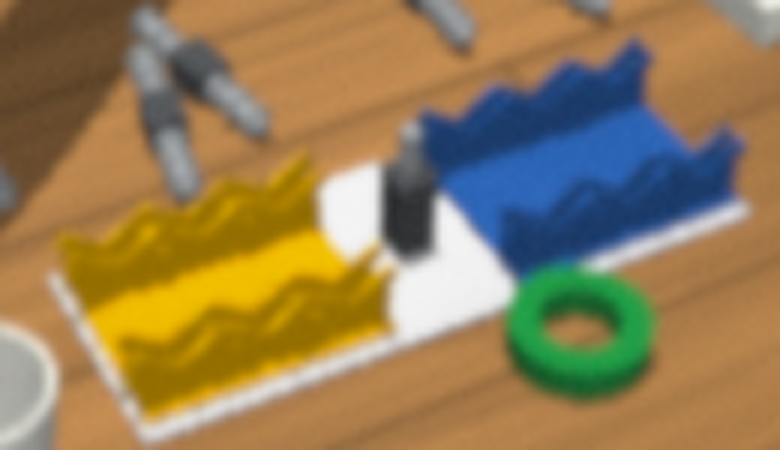

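View pics/s4.png

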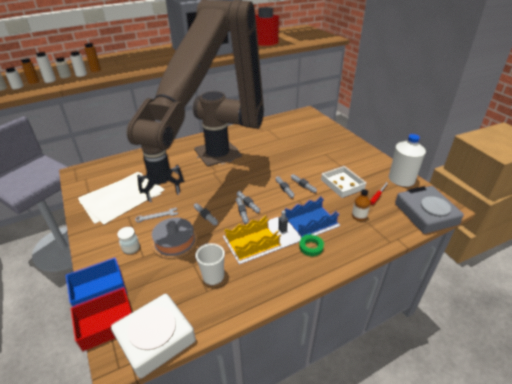

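```bash
python3 - <<'E'
from h import *
np.set_printoptions(precision=4,suppress=True)
c=cam('top');f=c['frame'];h=cv2.cvtColor(f,cv2.COLOR_RGB2HSV).astype(int)
H,S,V=h[...,0],h[...,1],h[...,2]
th=np.radians(-1.9); ex=np.array([np.cos(th),np.sin(th)]);ey=np.array([-ex[1],ex[0]]);o=np.array([.6508,-.0086])
# sub-pixel profiles on rectified sampling at given z in board frame
def prof(z,a,b,ch):
    p=o+a[:,None]*ex+b[:,None]*ey
    uv=proj(c,np.c_[p,np.full(len(p),z)]).astype(np.float32)
    return cv2.remap(f.astype(np.float32),uv[:,0].reshape(-1,1),uv[:,1].reshape(-1,1),cv2.INTER_LINEAR)[:,0]
def edge(z,kind,fixed,lo,hi,n=None):
    res=[]
    for q in fixed:
        s=np.arange(lo,hi,.0005)
        P=prof(z,s,np.full(len(s),q),0) if kind=='a' else prof(z,np.full(len(s),q),s,0)
        # blueness/yellowness vs white: use saturation-like
        m=P.max(1)-P.min(1); g=np.abs(np.gradient(cv2.GaussianBlur(m.reshape(-1,1),(1,9),0)[:,0])); g[:4]=g[-4:]=0
        res.append(s[np.argmax(g)])
    return np.array(res)
bb=np.arange(.06,.2,.02)
print('board near, blue',edge(.006,'a',bb,-.085,-.0725), 'yel',edge(.006,'a',-bb,-.085,-.0725))
print('board far, blue',edge(.006,'a',bb,.07,.09), 'yel',edge(.006,'a',-bb,.07,.09))
print('sheet near',edge(.012,'a',bb,-.0735,-.06),edge(.012,'a',-bb,-.0735,-.06))
aa=np.arange(-.03,.035,.01)
for nm,lo,hi in(('blue in',.02,.065),('blue out',.19,.209),('yel in',-.065,-.02),('yel out',-.209,-.19)):
    print(nm,edge(.012,'b',aa,lo,hi))
print('board L/R',edge(.006,'b',aa,.203,.225),edge(.006,'b',aa,-.225,-.203))
# blade dark lines : brightness profile along a at blue/yellow mean over b
for nm,b0 in(('blue',np.arange(.06,.19,.004)),('yel',-np.arange(.06,.19,.004))):
    s=np.arange(-.085,.09,.003); M=np.mean([prof(.055,s,np.full(len(s),b),0).sum(1) for b in b0],0)
    print(nm,[(int(1000*a),int(m)) for a,m in zip(s,M)])
E
```

```text
board near, blue [-0.076  -0.0765 -0.077  -0.0775 -0.078  -0.0755 -0.076  -0.0765] yel [-0.0785 -0.078  -0.0775 -0.077  -0.0765 -0.0765 -0.0785 -0.078 ]
board far, blue [0.081  0.0795 0.079  0.0785 0.078  0.0795 0.08   0.0795] yel [0.08   0.078  0.0785 0.079  0.0795 0.0795 0.0775 0.078 ]
sheet near [-0.0655 -0.0635 -0.064  -0.0645 -0.065  -0.0655 -0.0635 -0.064 ] [-0.066  -0.0655 -0.065  -0.0645 -0.064  -0.0635 -0.0655 -0.065 ]
blue in [0.0475 0.0475 0.048  0.0465 0.046  0.047  0.047 ]
blue out [0.2065 0.2065 0.2065 0.2065 0.2065 0.2065 0.2065]
yel in [-0.0455 -0.0455 -0.0455 -0.0475 -0.0475 -0.0475 -0.047 ]
yel out [-0.206  -0.206  -0.206  -0.206  -0.206  -0.2055 -0.2055]
board L/R [0.21   0.2095 0.2085 0.2085 0.2095 0.2095 0.21  ] [-0.2065 -0.2065 -0.207  -0.2065 -0.2065 -0.206  -0.206 ]
blue [(-85, 403), (-82, 446), (-79, 523), (-76, 579), (-73, 567), (-69, 482), (-66, 369), (-63, 285), (-60, 246), (-57, 248), (-54, 267), (-51, 270), (-48, 250), (-45, 240), (-42, 262), (-39, 292), (-36, 310), (-33, 317), (-30, 318), (-27, 319), (-24, 320), (-21, 320), (-18, 321), (-15, 321), (-12,
[... 351 characters left out ...]
1), (86, 335), (89, 331)]
yel [(-85, 412), (-82, 464), (-79, 539), (-76, 587), (-73, 576), (-69, 519), (-66, 444), (-63, 375), (-60, 331), (-57, 321), (-54, 346), (-51, 374), (-48, 386), (-45, 376), (-42, 344), (-39, 316), (-36, 325), (-33, 355), (-30, 380), (-27, 392), (-24, 396), (-21, 396), (-18, 396), (-15, 396), (-12, 396), (-9, 396), (-6, 396), (-3, 396), (0, 396), (2, 396), (5, 396), (8, 395), (11, 396), (14, 396), (17, 395), (20, 393), (23, 383), (26, 356), (29, 316), (32, 304), (35, 331), (38, 363), (41, 379), (44, 369), (47, 333), (50, 302), (53, 338), (56, 425), (59, 512), (62, 561), (65, 550), (68, 480), (71, 400), (74, 363), (77, 358), (80, 361), (83, 366), (86, 368), (89, 365)]
```

```bash
python3 - <<'E'
from h import *
np.set_printoptions(precision=4,suppress=True)
c=cam('scene');f=c['frame']
th=np.radians(-1.9); ex=np.array([np.cos(th),np.sin(th)]);ey=np.array([-ex[1],ex[0]]);o=np.array([.6508,-.0086])
x0,y0,s=215,190,6
im=cv2.resize(f[190:265,215:345],None,fx=s,fy=s,interpolation=cv2.INTER_CUBIC)[...,::-1].copy()
t=cam('top');g=t['frame'];s2=5.2
im2=cv2.resize(g[125:195,175:325],None,fx=s2,fy=s2,interpolation=cv2.INTER_CUBIC)[...,::-1].copy()
for yc,bl in((.127,(-58,-44,44,58)),(-.127,(-56,-36,36,56))):
    for a in bl:
        for b in(-84,-28,28,84):
            p=np.r_[o+ex*a/1000+ey*(yc+b/1000),.057]
            u=(proj(c,p)[0]+.5-[x0,y0])*s; cv2.circle(im,tuple(int(v) for v in u),2,(0,0,255),-1)
            u=(proj(t,p)[0]+.5-[175,125])*s2; cv2.circle(im2,tuple(int(v) for v in u),2,(0,0,255),-1)
cv2.imwrite('pics/ov1.png',im);cv2.imwrite('pics/ov2.png',im2)
E
```

```text
(no output)
```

View pics/ov1.png

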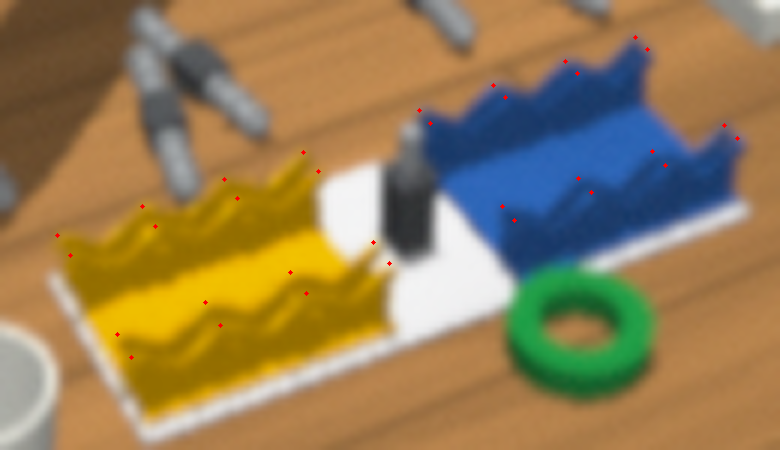

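View pics/ov2.png

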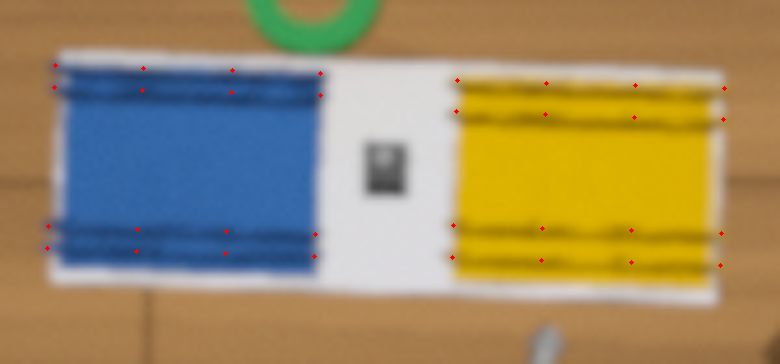

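```bash
python3 -c "
from h import *
go(.429,-.2354,.12,102.6)"
```

```text
turn [ 0.0009 -0.0014 -0.2573] shift [0.0839 0.1501 0.0758] | at [ 0.5073 -0.3886  0.1956] jaw 87.86 tilt 0.0016 open 0.999 F [ 0.1  0.9 -0.3] t 9.88
```

Emit:
arm_command --steps '[[[0,0,-0.13],[0.03,0.05,0],0.2],[[0,0,-0.257],[0.06,0.1,0.01],0.2],[[0,0,-0.257],[0.084,0.15,0.05],0.2],[[0,0,-0.257],[0.084,0.15,0.1],0.2],[[0,0,-0.257],[0.084,0.15,0.13],0.2],[[0,0,-0.257],[0.084,0.15,0.13],0.2],[[0,0,-0.257],[0.084,0.15,0.13],0.2]]' --force 60

```text
time: 10.75
eef_pos: [0.4292, -0.2359, 0.0664]
tcp_rot: [-0.11, 0.994, 0.0, -0.0]
contact_force: [-0.3, -0.9, -0.0]
opening: 0.597
```

```bash
python3 -c "
from h import *
go(.429,-.2354,.004,102.6)"
```

```text
turn [ 0.0005 -0.0009 -0.0004] shift [0.     0.0005 0.0624] | at [ 0.4292 -0.2359  0.0664] jaw 102.58 tilt 0.001 open 0.597 F [-0.3 -0.9 -0. ] t 10.75
```

Emit:
arm_command --steps '[[[0,0,0],[0,0.0005,0.03],0.2],[[0,0,0],[0,0.0005,0.055],0.2],[[0,0,0],[0,0.0005,0.062],0.2],[[0,0,0],[0,0.0005,0.062],0.2],[[0,0,0],[0,0.0005,0.062],-0.2],[[0,0,0],[0,0.0005,0.062],-1],[[0,0,0],[0,0.0005,0.062],-1],[[0,0,0],[0,0.0005,0.062],-1],[[0,0,0],[0,0.0005,0.062],-1]]'

```text
time: 11.88
eef_pos: [0.4302, -0.2363, 0.006]
tcp_rot: [-0.11, 0.994, -0.001, 0.001]
contact_force: [-0.8, 0.1, 6.2]
opening: 0.314
```

Emit:
arm_command --steps '[[[0,0,0],[0,0,-0.03],-1],[[0,0,0],[0,0,-0.07],-1],[[0,0,0],[0,0,-0.1],-1],[[0,0,0],[0,0,-0.1],-1]]'

```text
time: 12.38
eef_pos: [0.4312, -0.2371, 0.108]
tcp_rot: [-0.11, 0.994, -0.003, 0.002]
contact_force: [0.3, -0.4, -2.8]
opening: 0.315
```

```bash
python3 -c "
from h import *
cam('scene','s5.png')
go(.6532,.0624,.1,88.1)"
```

```text
turn [-0.0024  0.0018  0.2527] shift [-0.2828  0.2428  0.0058] | at [ 0.43   -0.2362  0.106 ] jaw 102.58 tilt 0.0029 open 0.314 F [ 0.2  1.3 -3.5] t 12.43
```

View pics/s5.png

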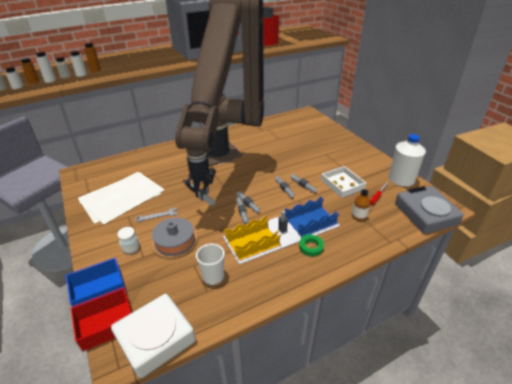

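Emit:
arm_command --steps '[[[0,0,0.03],[-0.02,0.02,-0.04],-1],[[0,0,0.1],[-0.06,0.05,-0.06],-1],[[0,0,0.18],[-0.1,0.09,-0.06],-1],[[0,0,0.253],[-0.14,0.13,-0.06],-1],[[0,0,0.253],[-0.19,0.17,-0.06],-1],[[0,0,0.253],[-0.24,0.21,-0.06],-1],[[0,0,0.253],[-0.27,0.235,-0.05],-1],[[0,0,0.253],[-0.284,0.2425,-0.03],-1],[[0,0,0.253],[-0.284,0.2425,-0.01],-1],[[0,0,0.253],[-0.284,0.2425,-0.01],-1],[[0,0,0.253],[-0.284,0.2425,-0.01],-1]]'

```text
time: 13.8
eef_pos: [0.6538, 0.0615, 0.1154]
tcp_rot: [0.017, 1.0, -0.001, 0.001]
contact_force: [-0.3, 0.9, -1.5]
opening: 0.315
```

```bash
python3 -c "
from h import *
c=cam('scene')
f=c['frame'];z=cv2.resize(f[160:260,225:355],None,fx=6,fy=6,interpolation=cv2.INTER_CUBIC);cv2.imwrite('pics/z6.png',z[...,::-1])
go(.6542,.0624,.050,88.1)"
```

```text
turn [-0.0022  0.003  -0.0015] shift [0.0005 0.001  0.0664] | at [0.6545 0.0615 0.1164] jaw 88.02 tilt 0.0037 open 0.316 F [-0.6 -0.3 -3.5] t 13.85
```

View pics/z6.png

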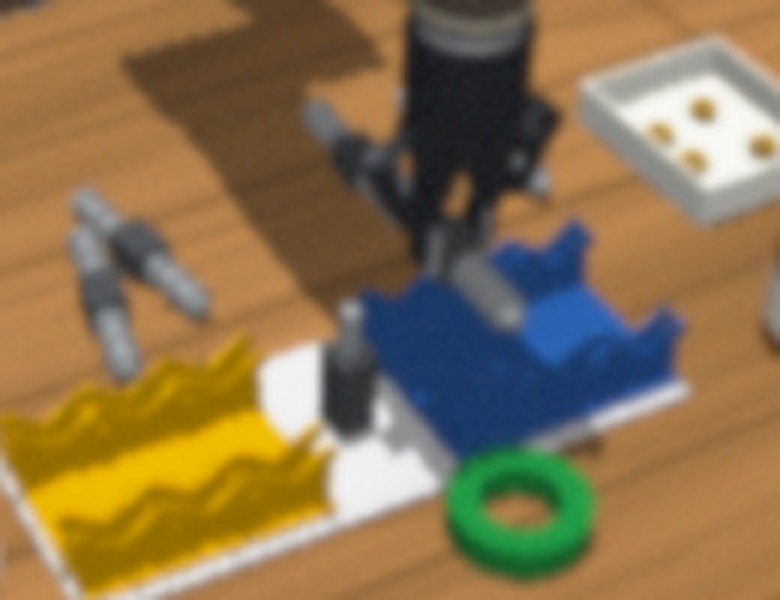

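Emit:
arm_command --steps '[[[0.0,0,0],[0.0,0.001,0.03],-1],[[0,0,0],[0.0,0.001,0.055],-1],[[0,0,0],[0.0,0.001,0.066],-1],[[0,0,0],[0.0,0.001,0.068],-1],[[0,0,0],[0.0,0.001,0.07],-1],[[0,0,0],[0.0,0.001,0.07],-1],[[0,0,0],[0.0,0.001,0.07],-1]]'

```text
time: 14.72
eef_pos: [0.6552, 0.0623, 0.0473]
tcp_rot: [0.017, 1.0, -0.001, 0.002]
contact_force: [-0.5, 0.8, -1.9]
opening: 0.308
```

```bash
python3 -c "
from h import *
go(.6542,.0624,.042,88.1)"
```

```text
turn [-0.0022  0.0044 -0.0015] shift [0.0011 0.     0.0053] | at [0.6552 0.0623 0.0473] jaw 88.02 tilt 0.0049 open 0.308 F [-0.5  0.8 -1.9] t 14.72
```

Emit:
arm_command --steps '[[[-0.002,0.004,0],[0.001,0,0.002],-1],[[-0.002,0.004,0],[0.001,0,0.004],-1],[[-0.002,0.004,0],[0.001,0,0.0055],-1],[[-0.002,0.004,0],[0.001,0,0.0055],-1],[[-0.002,0.004,0],[0.001,0,0.0055],-1]]'

```text
time: 15.35
eef_pos: [0.6543, 0.0624, 0.0417]
tcp_rot: [0.017, 1.0, -0.0, 0.0]
contact_force: [-0.0, 0.3, -3.1]
opening: 0.317
```

```bash
python3 -c "
from h import *
go(.6542,.0624,.039,88.1)"
```

```text
turn [-0.0003  0.0003 -0.0014] shift [0.0001 0.     0.0027] | at [0.6543 0.0624 0.0417] jaw 88.02 tilt 0.0004 open 0.317 F [-0.   0.3 -3.1] t 15.35
```

Emit:
arm_command --steps '[[[0,0,0],[0,0,0.0015],-1],[[0,0,0],[0,0,0.003],-1],[[0,0,0],[0,0,0.003],-1],[[0,0,0],[0,0,0.003],-0.2],[[0,0,0],[0,0,0.003],0.05],[[0,0,0],[0,0,0.003],0.05],[[0,0,0],[0,0,0.003],0.05],[[0,0,0],[0,0,-0.02],0.05],[[0,0,0],[0,0,-0.06],0.05],[[0,0,0],[0,0,-0.11],0.05],[[0,0,0],[0,0,-0.12],0.05],[[0,0,0],[0,0,-0.12],0.05]]'

```text
time: 16.85
eef_pos: [0.6549, 0.0624, 0.1637]
tcp_rot: [0.017, 1.0, -0.0, 0.002]
contact_force: [-0.4, -0.2, 0.9]
opening: 0.52
```

```bash
python3 - <<'E'
from studs import *
t=cam('top','t7.png');c=cam('scene')
for o in find_studs(t): print(*[np.round(x,4) for x in o])
f=c['frame'];z=cv2.resize(f[160:260,225:355],None,fx=6,fy=6,interpolation=cv2.INTER_CUBIC);cv2.imwrite('pics/z7.png',z[...,::-1])
go(.43,.14,.15,88.1)
E
```

```text
[0.6581 0.193 ] [0.6579 0.193 ] [0.6602 0.1808] -2.9217 0.1533 0.0363 253 [189.0791 156.5099]
[0.4571 0.2279] [0.4555 0.2276] [0.4399 0.219 ] 11.4889 0.1326 0.0302 246 [178.2561 216.9065]
[ 0.3304 -0.4091] [ 0.331  -0.4053] [ 0.3331 -0.4139] 80.266 0.1679 0.0396 357 [368.9888 253.8263]
turn [-0.0002 -0.0024 -0.0014] shift [0.2257 0.0698 0.0107] | at [0.6532 0.0625 0.1602] jaw 88.02 tilt 0.0024 open 0.524 F [-0.4  0.3 -0. ] t 16.95
```

View pics/z7.png

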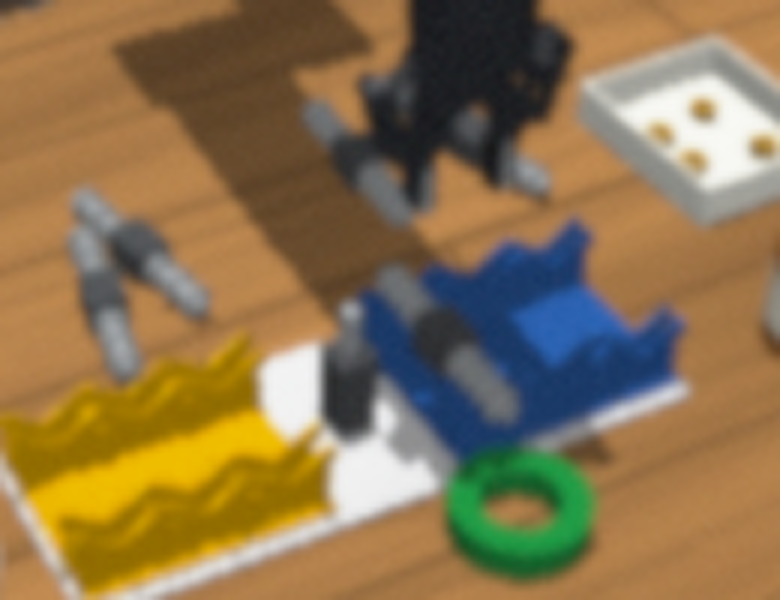

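View pics/t7.png

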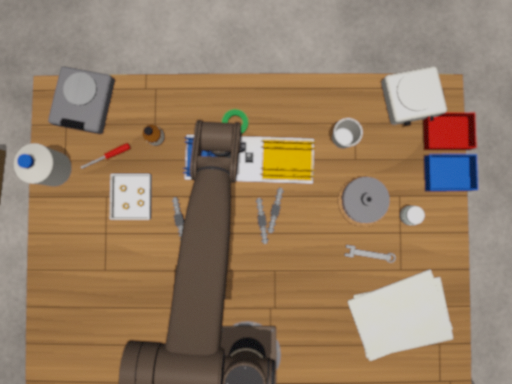

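Emit:
arm_command --steps '[[[0,0,0],[0.05,0.01,0],0.2],[[0,0,0.015],[0.11,0.035,0.02],0.2],[[0,0,0.03],[0.17,0.06,0.05],0.2],[[0,0,0.03],[0.226,0.0695,0.08],0.2],[[0,0,0.03],[0.228,0.0695,0.1],0.2],[[0,0,0.03],[0.228,0.0695,0.1],0.2],[[0,0,0.03],[0.228,0.0695,0.1],0.2],[[0,0,0.03],[0.228,0.0695,0.1],0.2]]'

```text
time: 17.95
eef_pos: [0.4296, 0.1396, 0.0621]
tcp_rot: [0.033, 0.999, 0.0, 0.0]
contact_force: [-0.2, -0.7, 0.2]
opening: 0.601
```

```bash
python3 - <<'E'
from h import *
c=cam('scene')
f=c['frame'];z=cv2.resize(f[160:260,225:355],None,fx=6,fy=6,interpolation=cv2.INTER_CUBIC);cv2.imwrite('pics/z8.png',z[...,::-1])
go(.4272,.139,.004,86.3)
E
```

```text
turn [ 0.0001  0.0002 -0.0007] shift [ 0.0022 -0.0008  0.058 ] | at [0.4294 0.1396 0.062 ] jaw 86.26 tilt 0.0003 open 0.602 F [ 0.9  0.2 -0.2] t 18.0
```

View pics/z8.png

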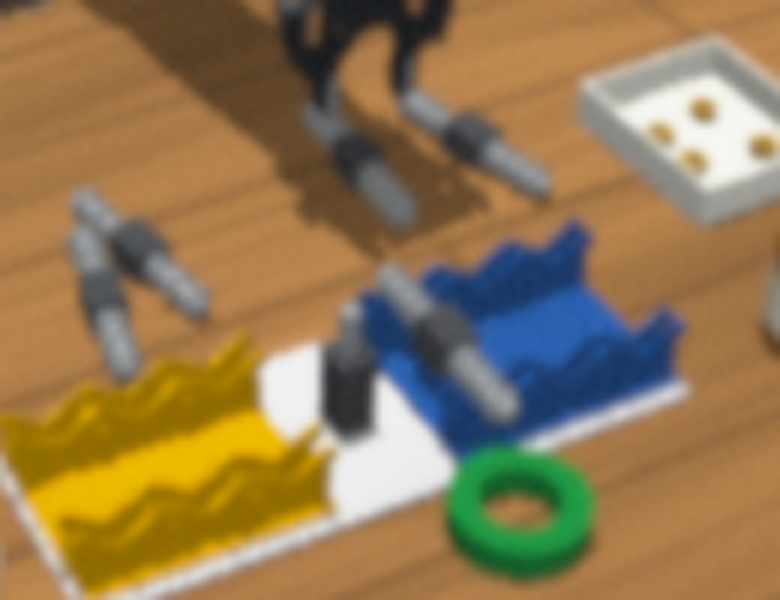

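The first stud sits centred and low in its notch, nut at about (440,330) in the zoom. The next fine stud is under the jaws.

Emit:
arm_command --steps '[[[0,0,0],[0.002,-0.001,0.03],0.2],[[0,0,0],[0.002,-0.001,0.05],0.2],[[0,0,0],[0.002,-0.001,0.057],0.2],[[0,0,0],[0.002,-0.001,0.057],0.2],[[0,0,0],[0.002,-0.001,0.057],-0.2],[[0,0,0],[0.002,-0.001,0.057],-1],[[0,0,0],[0.002,-0.001,0.057],-1],[[0,0,0],[0.002,-0.001,0.057],-1],[[0,0,0],[0.002,-0.001,0.057],-1]]'

```text
time: 19.12
eef_pos: [0.4286, 0.1389, 0.0062]
tcp_rot: [0.033, 0.999, 0.0, 0.001]
contact_force: [-0.9, 0.9, 6.1]
opening: 0.313
```

Emit:
arm_command --steps '[[[0,0,0],[0,0,-0.03],-1],[[0,0,0],[0,0,-0.08],-1],[[0,0,0],[0,0,-0.12],-1],[[0,0,0],[0,0,-0.12],-1]]'

```text
time: 19.62
eef_pos: [0.4303, 0.1391, 0.129]
tcp_rot: [0.033, 0.999, 0.001, 0.005]
contact_force: [0.3, 0.1, -3.6]
opening: 0.317
```

```bash
python3 - <<'E'
from h import *
go(.656,.1183,.1,88.1)
E
```

```text
turn [ 0.0014  0.0098 -0.0319] shift [-0.2263 -0.0061  0.0312] | at [0.4303 0.1391 0.129 ] jaw 86.27 tilt 0.0099 open 0.317 F [ 0.3  0.1 -3.6] t 19.62
```

Emit:
arm_command --steps '[[[0,0.005,-0.01],[-0.04,0,-0.02],-1],[[0,0.01,-0.03],[-0.1,-0.002,-0.02],-1],[[0,0.01,-0.032],[-0.15,-0.004,-0.02],-1],[[0,0.01,-0.032],[-0.2,-0.006,0],-1],[[0,0.01,-0.032],[-0.2265,-0.006,0.02],-1],[[0,0.01,-0.032],[-0.2265,-0.006,0.02],-1],[[0,0.01,-0.032],[-0.2265,-0.006,0.05],-1],[[0,0.01,-0.032],[-0.2265,-0.006,0.075],-1],[[0,0.01,-0.032],[-0.2265,-0.006,0.078],-1],[[0,0.01,-0.032],[-0.2265,-0.006,0.078],-1]]'

```text
time: 20.88
eef_pos: [0.656, 0.1186, 0.0531]
tcp_rot: [0.016, 1.0, 0.001, -0.001]
contact_force: [-0.2, 0.0, -2.8]
opening: 0.313
```

```bash
python3 - <<'E'
from h import *
go(.6562,.1183,.039,88.1)
E
```

```text
turn [ 0.0013 -0.0011  0.0003] shift [-0.0002 -0.0003  0.0141] | at [0.656  0.1186 0.0531] jaw 88.12 tilt 0.0017 open 0.313 F [-0.2  0.  -2.8] t 20.88
```

Emit:
arm_command --steps '[[[0,0,0],[0,0,0.004],-1],[[0,0,0],[0,0,0.008],-1],[[0,0,0],[0,0,0.01],-1],[[0,0,0],[0,0,0.0115],-1],[[0,0,0],[0,0,0.0125],-1],[[0,0,0],[0,0,0.0125],-1]]'

```text
time: 21.62
eef_pos: [0.656, 0.1186, 0.0404]
tcp_rot: [0.016, 1.0, 0.001, -0.001]
contact_force: [0.5, 0.0, -3.6]
opening: 0.315
```

No contact yet at stud height 0.048, so it has dropped into the grooves. I'll lower it the rest of the way and release.

Emit:
arm_command --steps '[[[0,0,0],[0,0,0.001],-1],[[0,0,0],[0,0,0.0015],-1],[[0,0,0],[0,0,0.0015],-0.2],[[0,0,0],[0,0,0.0015],0.05],[[0,0,0],[0,0,0.0015],0.05],[[0,0,0],[0,0,0.0015],0.05],[[0,0,0],[0,0,-0.02],0.05],[[0,0,0],[0,0,-0.06],0.05],[[0,0,0],[0,0,-0.09],0.05],[[0,0,0],[0,0,-0.09],0.05]]'

```text
time: 22.88
eef_pos: [0.6589, 0.1186, 0.1361]
tcp_rot: [0.016, 1.0, 0.001, 0.004]
contact_force: [-0.1, -0.6, -0.1]
opening: 0.528
```

```bash
python3 - <<'E'
from h import *
go(.4472,.226,.07,101.7)
E
```

```text
turn [ 0.0009  0.0083 -0.237 ] shift [0.2157 0.1003 0.0646] | at [0.6589 0.1186 0.1361] jaw 88.12 tilt 0.0083 open 0.528 F [-0.1 -0.6 -0.1] t 22.88
```

Emit:
arm_command --steps '[[[0,0,0],[0.04,0.02,0],0.2],[[0,0,-0.1],[0.09,0.05,0],0.2],[[0,0,-0.237],[0.15,0.08,0.02],0.2],[[0,0.008,-0.237],[0.2,0.1,0.04],0.2],[[0,0.008,-0.237],[0.2155,0.1,0.064],0.2],[[0,0.008,-0.237],[0.2155,0.1,0.064],0.2],[[0,0.008,-0.237],[0.2155,0.1,0.064],0.2],[[0,0.008,-0.237],[0.2155,0.1,0.064],0.2]]'

```text
time: 23.88
eef_pos: [0.4495, 0.2257, 0.072]
tcp_rot: [-0.101, 0.995, 0.001, 0.002]
contact_force: [-1.0, 0.0, -0.2]
opening: 0.597
```

```bash
python3 - <<'E'
from h import *
c=cam('scene')
f=c['frame'];z=cv2.resize(f[160:260,225:355],None,fx=6,fy=6,interpolation=cv2.INTER_CUBIC);cv2.imwrite('pics/z9.png',z[...,::-1])
go(.4472,.226,.004,101.7)
E
```

```text
turn [ 0.001   0.0031 -0.001 ] shift [0.0022 0.0007 0.0679] | at [0.4493 0.2256 0.0719] jaw 101.64 tilt 0.0033 open 0.602 F [ 0.2  0.1 -0.5] t 23.93
```

View pics/z9.png

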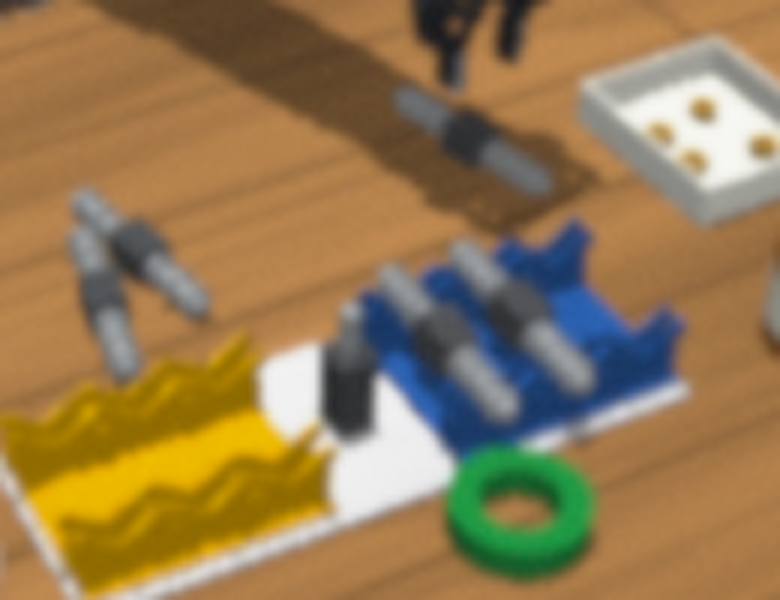

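Two fine studs are in the blue gauge, nuts at about (440,330) and (520,300) in the zoom. I'll grasp the third.

Emit:
arm_command --steps '[[[0,0.003,0],[0.002,0.001,0.03],0.2],[[0,0.003,0],[0.002,0.001,0.055],0.2],[[0,0.003,0],[0.002,0.001,0.067],0.2],[[0,0.003,0],[0.002,0.001,0.067],0.2],[[0,0.003,0],[0.002,0.001,0.067],-0.2],[[0,0.003,0],[0.002,0.001,0.067],-1],[[0,0.003,0],[0.002,0.001,0.067],-1],[[0,0.003,0],[0.002,0.001,0.067],-1],[[0,0.003,0],[0.002,0.001,0.067],-1]]'

```text
time: 25.05
eef_pos: [0.4486, 0.2267, 0.0062]
tcp_rot: [-0.101, 0.995, 0.001, 0.001]
contact_force: [-0.1, 0.8, 6.0]
opening: 0.312
```

Emit:
arm_command --steps '[[[0,0,0],[0,0,-0.03],-1],[[0,0,0],[0,0,-0.08],-1],[[0,0,0],[0,0,-0.12],-1],[[0,0,0],[0,0,-0.12],-1]]'

```text
time: 25.55
eef_pos: [0.4502, 0.2271, 0.1291]
tcp_rot: [-0.102, 0.995, 0.001, 0.005]
contact_force: [-0.5, -0.5, -3.3]
opening: 0.314
```

```bash
python3 - <<'E'
from h import *
go(.6579,.1743,.11,88.1)
E
```

```text
turn [0.0027 0.0095 0.2366] shift [-0.1926 -0.0937  0.0208] | at [0.4502 0.2271 0.1291] jaw 101.66 tilt 0.0098 open 0.314 F [-0.5 -0.5 -3.3] t 25.55
```

Emit:
arm_command --steps '[[[0,0.005,0.05],[-0.03,-0.01,-0.02],-1],[[0.002,0.01,0.15],[-0.08,-0.04,-0.02],-1],[[0.002,0.01,0.237],[-0.13,-0.07,-0.02],-1],[[0.002,0.01,0.237],[-0.18,-0.09,0],-1],[[0.002,0.01,0.237],[-0.193,-0.0935,0.02],-1],[[0.002,0.01,0.237],[-0.193,-0.0935,0.02],-1],[[0.002,0.01,0.237],[-0.193,-0.0935,0.05],-1],[[0.002,0.01,0.237],[-0.193,-0.0935,0.075],-1],[[0.002,0.01,0.237],[-0.193,-0.0935,0.078],-1],[[0.002,0.01,0.237],[-0.193,-0.0935,0.078],-1]]'

```text
time: 26.8
eef_pos: [0.6583, 0.175, 0.0531]
tcp_rot: [0.017, 1.0, 0.0, -0.0]
contact_force: [-0.1, -0.6, -2.2]
opening: 0.31
```

```bash
python3 - <<'E'
from h import *
go(.6584,.1743,.039,88.1)
E
```

```text
turn [ 0.0006 -0.0009  0.    ] shift [-0.0002 -0.0007  0.0141] | at [0.6583 0.175  0.0531] jaw 88.1 tilt 0.0011 open 0.31 F [-0.1 -0.6 -2.2] t 26.8
```

Emit:
arm_command --steps '[[[0,0,0],[0,-0.0005,0.004],-1],[[0,0,0],[0,-0.0005,0.008],-1],[[0,0,0],[0,-0.0005,0.01],-1],[[0,0,0],[0,-0.0005,0.0115],-1],[[0,0,0],[0,-0.0005,0.0125],-1],[[0,0,0],[0,-0.0005,0.0125],-1]]'

```text
time: 27.55
eef_pos: [0.6582, 0.1745, 0.0404]
tcp_rot: [0.017, 1.0, 0.0, -0.001]
contact_force: [-0.2, -0.8, -2.8]
opening: 0.317
```

Emit:
arm_command --steps '[[[0,0,0],[0,0,0.001],-1],[[0,0,0],[0,0,0.0015],-1],[[0,0,0],[0,0,0.0015],-0.2],[[0,0,0],[0,0,0.0015],0.05],[[0,0,0],[0,0,0.0015],0.05],[[0,0,0],[0,0,0.0015],0.05],[[0,0,0],[0,0,-0.02],0.05],[[0,0,0],[0,0,-0.06],0.05],[[0,0,0],[0,0,-0.1],0.05],[[0,0,0],[0,0,-0.1],0.05]]'

```text
time: 28.8
eef_pos: [0.6618, 0.1749, 0.1477]
tcp_rot: [0.016, 1.0, 0.001, 0.005]
contact_force: [0.7, -0.9, 0.7]
opening: 0.525
```

```bash
python3 - <<'E'
from studs import *
t=cam('top','t10.png')
for o in find_studs(t): print(*[np.round(x,4) for x in o])
z=cv2.resize(t['frame'][120:260,165:345],None,fx=4.2,fy=4.2,interpolation=cv2.INTER_CUBIC);cv2.imwrite('pics/z10.png',z[...,::-1])
go(.44,-.1,.15,88.1)
E
```

```text
[ 0.3303 -0.4091] [ 0.3309 -0.4054] [ 0.332 -0.414] 80.2757 0.1679 0.0391 357 [369.0168 253.8459]
[-0.0175  0.124 ] [-0.024   0.1232] [-0.0191  0.1217] 6.2971 0.1448 0.025 193 [209.3368 362.9896]
turn [0.0015 0.0053 0.0001] shift [ 0.2109 -0.2818 -0.0071] | at [0.6601 0.1747 0.1445] jaw 88.1 tilt 0.0055 open 0.524 F [-0.8 -1.3 -0.4] t 28.85
```

View pics/z10.png

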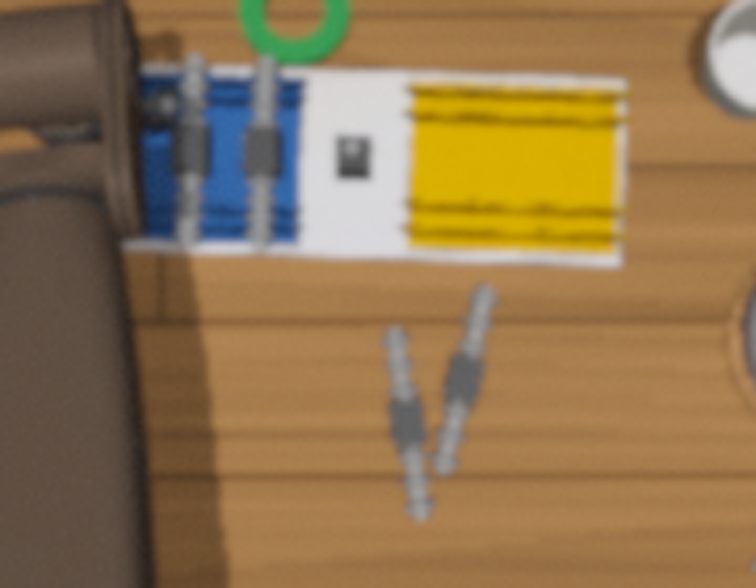

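```bash
python3 - <<'E'
from studs import *
import studs
np.set_printoptions(precision=4,suppress=True)
c=cam('top');f=c['frame'];hsv=cv2.cvtColor(f,cv2.COLOR_RGB2HSV)
for th in(70,60,50,40):
    m=(hsv[...,1]<th).astype(np.uint8); m[:185]=0;m[250:]=0;m[:,:245]=0;m[:,295:]=0
    n,l,s,ce=cv2.connectedComponentsWithStats(m)
    for i in range(1,n):
        if s[i,4]<100: continue
        ys,xs=np.nonzero(l==i);P=plane(c,np.c_[xs,ys],.014)[:,:2]
        w=P.mean(0);vt=np.linalg.svd(P-w)[2] if len(P)<2000 else 0
        d=vt[0]*np.sign(vt[0][0]);t=(P-w)@d;q=(P-w)@vt[1]
        print(th,s[i,4],w,w+d*(t.max()+t.min())/2,np.degrees(np.arctan2(d[1],d[0])),np.ptp(t),np.ptp(q))
E
```

```text
70 266 [ 0.4773 -0.0943] [ 0.4777 -0.0944] -13.941846608093057 0.15151655500485944 0.024252589040673175
70 268 [ 0.4427 -0.0497] [ 0.4428 -0.0496] 8.159214106560112 0.15136533314385348 0.024422624416453022
60 250 [ 0.4782 -0.0946] [ 0.4777 -0.0945] -13.81148867727221 0.15150648748882498 0.024150663408059325
60 250 [ 0.442 -0.05 ] [ 0.4431 -0.0498] 8.047852376956898 0.1508824842060173 0.02298762763075569
50 228 [ 0.4774 -0.0942] [ 0.4777 -0.0943] -14.012733212590337 0.1499339016749105 0.022661634050205166
50 224 [ 0.4419 -0.0502] [ 0.4429 -0.05  ] 8.073015795449944 0.1504049490850776 0.022033926745444438
40 205 [ 0.4773 -0.0944] [ 0.4777 -0.0945] -13.94564764231962 0.14993659591919498 0.021030424710749528
40 200 [ 0.4424 -0.05  ] [ 0.4429 -0.0499] 7.973633705259772 0.1447884061777071 0.02064099002367945
```

```bash
python3 - <<'E'
from h import *
go(.4806,-.0952,.08,76.1)
E
```

```text
turn [0.001  0.0009 0.2095] shift [ 0.1691 -0.2755  0.0615] | at [0.6587 0.1745 0.1419] jaw 88.1 tilt 0.0013 open 0.526 F [-0.7 -0.6  0. ] t 28.9
```

Emit:
arm_command --steps '[[[0,0,0.05],[0.04,-0.04,-0.02],0],[[0,0,0.1],[0.08,-0.09,-0.02],0],[[0,0,0.15],[0.12,-0.14,-0.02],-0.12],[[0,0,0.2],[0.15,-0.19,-0.02],-0.12],[[0,0,0.21],[0.165,-0.24,0],-0.12],[[0,0,0.21],[0.169,-0.2755,0.03],-0.12],[[0,0,0.21],[0.169,-0.2755,0.06],-0.12],[[0,0,0.21],[0.169,-0.2755,0.06],-0.12],[[0,0,0.21],[0.169,-0.2755,0.06],-0.12],[[0,0,0.21],[0.169,-0.2755,0.06],-0.12]]'

```text
time: 30.15
eef_pos: [0.4817, -0.0951, 0.0828]
tcp_rot: [0.121, 0.993, 0.0, 0.002]
contact_force: [-0.4, 0.1, -0.1]
opening: 0.437
```

```bash
python3 - <<'E'
from h import *
c=cam('scene')
f=c['frame'];z=cv2.resize(f[160:260,225:355],None,fx=6,fy=6,interpolation=cv2.INTER_CUBIC);cv2.imwrite('pics/z11.png',z[...,::-1])
go(.4816,-.0954,.004,76.1)
E
```

```text
turn [0.0007 0.0031 0.0005] shift [ 0.0003 -0.0004  0.0788] | at [ 0.4817 -0.095   0.0828] jaw 76.13 tilt 0.0032 open 0.439 F [0.2 0.6 0.6] t 30.2
```

View pics/z11.png

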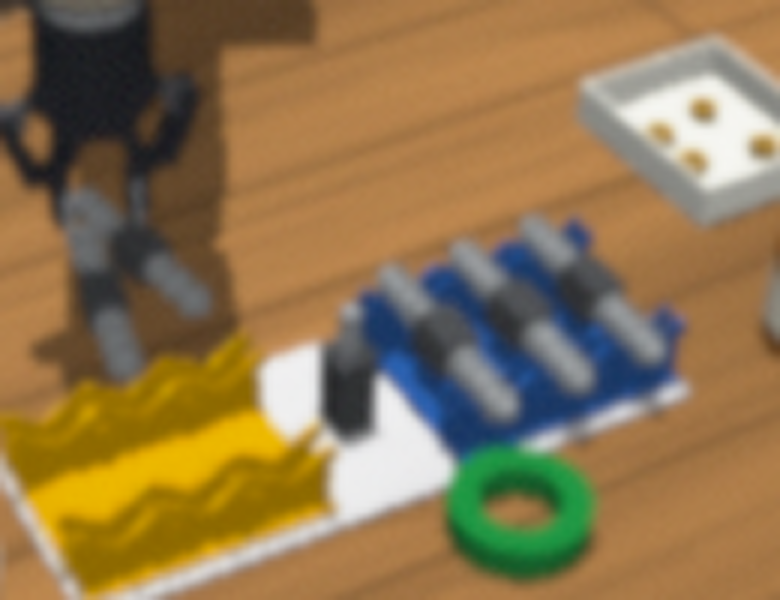

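All three fine studs lie at the same height in the blue gauge. The coarse stud A is under the jaws.

Emit:
arm_command --steps '[[[0,0.003,0],[0,-0.0005,0.03],-0.12],[[0,0.003,0],[0,-0.0005,0.06],-0.12],[[0,0.003,0],[0,-0.0005,0.077],-0.12],[[0,0.003,0],[0,-0.0005,0.078],-0.12],[[0,0.003,0],[0,-0.0005,0.078],-0.12],[[0,0.003,0],[0,-0.0005,0.078],-0.5],[[0,0.003,0],[0,-0.0005,0.078],-1],[[0,0.003,0],[0,-0.0005,0.078],-1],[[0,0.003,0],[0,-0.0005,0.078],-1]]'

```text
time: 31.32
eef_pos: [0.4832, -0.0961, 0.0063]
tcp_rot: [0.121, 0.993, -0.0, 0.002]
contact_force: [-0.5, 0.8, 6.3]
opening: 0.319
```

Emit:
arm_command --steps '[[[0,0,0],[0,0,-0.03],-1],[[0,0,0],[0,0,-0.07],-1],[[0,0,0],[0,0,-0.11],-1],[[0,0,0],[0,0,-0.11],-1]]'

```text
time: 31.82
eef_pos: [0.4848, -0.0968, 0.1192]
tcp_rot: [0.121, 0.993, -0.001, 0.005]
contact_force: [-0.3, -1.1, -2.0]
opening: 0.314
```

```bash
python3 - <<'E'
from h import *
go(.6488,-.1918,.11,88.1)
E
```

```text
turn [-0.0019  0.0099 -0.2089] shift [-0.1819 -0.0529  0.0111] | at [ 0.4848 -0.0968  0.1192] jaw 76.13 tilt 0.0101 open 0.314 F [-0.3 -1.1 -2. ] t 31.82
```

Emit:
arm_command --steps '[[[0,0.005,-0.05],[-0.03,-0.01,-0.02],-1],[[-0.002,0.01,-0.15],[-0.08,-0.03,-0.02],-1],[[-0.002,0.01,-0.209],[-0.13,-0.04,-0.02],-1],[[-0.002,0.01,-0.209],[-0.17,-0.05,-0.01],-1],[[-0.002,0.01,-0.209],[-0.1835,-0.0525,0.01],-1],[[-0.002,0.01,-0.209],[-0.1835,-0.0525,0.01],-1],[[-0.002,0.01,-0.209],[-0.1835,-0.0525,0.04],-1],[[-0.002,0.01,-0.209],[-0.1835,-0.0525,0.066],-1],[[-0.002,0.01,-0.209],[-0.1835,-0.0525,0.068],-1],[[-0.002,0.01,-0.209],[-0.1835,-0.0525,0.068],-1]]'

```text
time: 33.08
eef_pos: [0.6508, -0.1918, 0.0535]
tcp_rot: [0.016, 1.0, 0.0, -0.0]
contact_force: [0.2, -0.2, -2.3]
opening: 0.313
```

```bash
python3 - <<'E'
from h import *
go(.6504,-.1917,.039,88.1)
E
```

```text
turn [ 0.0001 -0.0001  0.0004] shift [0.0004 0.     0.0145] | at [ 0.6508 -0.1918  0.0535] jaw 88.12 tilt 0.0002 open 0.313 F [ 0.2 -0.2 -2.3] t 33.08
```

Emit:
arm_command --steps '[[[0,0,0],[0.0005,0,0.004],-1],[[0,0,0],[0.0005,0,0.008],-1],[[0,0,0],[0.0005,0,0.01],-1],[[0,0,0],[0.0005,0,0.012],-1],[[0,0,0],[0.0005,0,0.013],-1],[[0,0,0],[0.0005,0,0.013],-1]]'

```text
time: 33.83
eef_pos: [0.6503, -0.1918, 0.0404]
tcp_rot: [0.016, 1.0, 0.0, -0.0]
contact_force: [-0.0, -0.2, -3.4]
opening: 0.314
```

Emit:
arm_command --steps '[[[0,0,0],[0,0,0.001],-1],[[0,0,0],[0,0,0.0015],-1],[[0,0,0],[0,0,0.0015],-0.2],[[0,0,0],[0,0,0.0015],0.05],[[0,0,0],[0,0,0.0015],0.05],[[0,0,0],[0,0,0.0015],0.05],[[0,0,0],[0,0,-0.02],0.05],[[0,0,0],[0,0,-0.06],0.05],[[0,0,0],[0,0,-0.1],0.05],[[0,0,0],[0,0,-0.1],0.05]]'

```text
time: 35.08
eef_pos: [0.6535, -0.1932, 0.1477]
tcp_rot: [0.016, 1.0, -0.002, 0.005]
contact_force: [0.0, -0.5, 0.5]
opening: 0.522
```

```bash
python3 - <<'E'
from studs import *
np.set_printoptions(precision=4,suppress=True)
c=cam('top','t12.png');f=c['frame'];hsv=cv2.cvtColor(f,cv2.COLOR_RGB2HSV)
m=(hsv[...,1]<60).astype(np.uint8); m[:192]=0;m[250:]=0;m[:,:245]=0;m[:,275:]=0
n,l,s,ce=cv2.connectedComponentsWithStats(m)
for i in range(1,n):
        if s[i,4]<100: continue
        ys,xs=np.nonzero(l==i);P=plane(c,np.c_[xs,ys],.014)[:,:2]
        w=P.mean(0);vt=np.linalg.svd(P-w)[2]
        d=vt[0]*np.sign(vt[0][0]);t=(P-w)@d;q=(P-w)@vt[1]
        print(s[i,4],w,w+d*(t.max()+t.min())/2,np.degrees(np.arctan2(d[1],d[0])),np.ptp(t),np.ptp(q))
go(.4429,-.0498,.07,98.1)
E
```

```text
turn [-0.003   0.0057 -0.1741] shift [0.2141 0.136  0.0729] | at [ 0.652  -0.1925  0.1445] jaw 88.12 tilt 0.0064 open 0.524 F [-0.1 -0.5  0.5] t 35.12
```

View pics/t12.png

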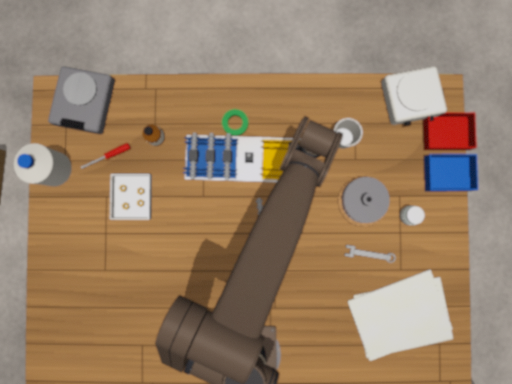

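Emit:
arm_command --steps '[[[0,0,0],[0.04,0.02,0],0.2],[[0,0,-0.08],[0.09,0.05,0],0.2],[[0,0,-0.174],[0.15,0.09,0.02],0.2],[[-0.003,0.006,-0.174],[0.2,0.125,0.04],0.2],[[-0.003,0.006,-0.174],[0.214,0.136,0.07],0.2],[[-0.003,0.006,-0.174],[0.214,0.136,0.07],0.2],[[-0.003,0.006,-0.174],[0.214,0.136,0.07],0.2],[[-0.003,0.006,-0.174],[0.214,0.136,0.07],0.2]]'

```text
time: 36.12
eef_pos: [0.4451, -0.0509, 0.0744]
tcp_rot: [-0.07, 0.998, -0.001, 0.001]
contact_force: [0.2, 0.6, -0.0]
opening: 0.599
```

```bash
python3 - <<'E'
from h import *
c=cam('scene')
f=c['frame'];z=cv2.resize(f[160:260,215:345],None,fx=6,fy=6,interpolation=cv2.INTER_CUBIC)[...,::-1].copy()
p=proj(c,[.4429,-.0498,.028])[0]; cv2.circle(z,tuple(int(v) for v in (p+.5-[215,160])*6),4,(0,0,255),-1)
cv2.imwrite('pics/z13.png',z)
go(.4429,-.0498,.004,98.1)
E
```

```text
turn [-0.0013  0.0023 -0.0009] shift [0.002  0.0014 0.0703] | at [ 0.4449 -0.0508  0.0743] jaw 98.05 tilt 0.0026 open 0.595 F [ 0.2 -0.  -0.9] t 36.17
```

View pics/z13.png

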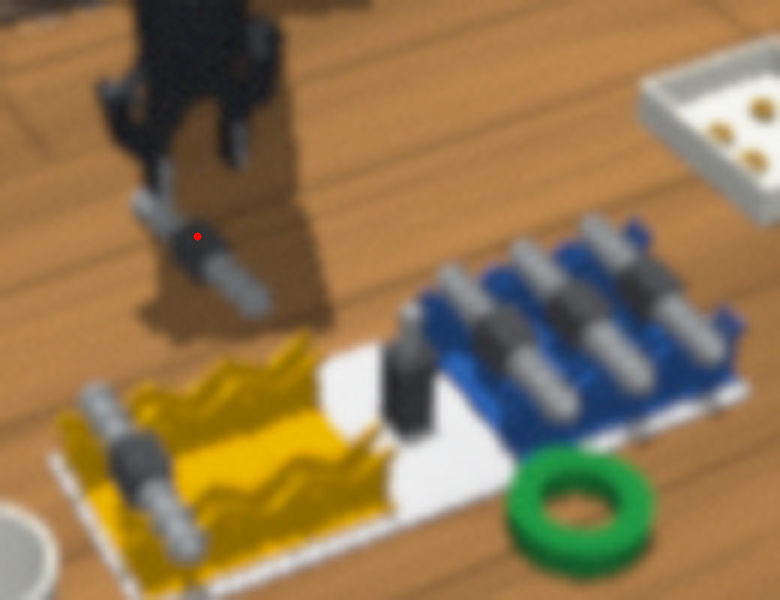

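Stud B, nut at about (197,240) in the zoom, is where I measured it. Stud A lies in the yellow gauge's outer notch. I'll grasp B.

Emit:
arm_command --steps '[[[0,0.002,0],[0.002,0.0015,0.03],0.2],[[0,0.002,0],[0.002,0.0015,0.055],0.2],[[0,0.002,0],[0.002,0.0015,0.069],0.2],[[0,0.002,0],[0.002,0.0015,0.0695],0.2],[[0,0.002,0],[0.002,0.0015,0.0695],-0.2],[[0,0.002,0],[0.002,0.0015,0.0695],-1],[[0,0.002,0],[0.002,0.0015,0.0695],-1],[[0,0.002,0],[0.002,0.0015,0.0695],-1],[[0,0.002,0],[0.002,0.0015,0.0695],-1]]'

```text
time: 37.3
eef_pos: [0.4441, -0.0501, 0.006]
tcp_rot: [-0.07, 0.998, -0.001, 0.001]
contact_force: [0.2, -0.3, 7.1]
opening: 0.313
```

Emit:
arm_command --steps '[[[0,0,0],[0,0,-0.03],-1],[[0,0,0],[0,0,-0.07],-1],[[0,0,0],[0,0,-0.12],-1],[[0,0,0],[0,0,-0.12],-1]]'

```text
time: 37.8
eef_pos: [0.4462, -0.0506, 0.1297]
tcp_rot: [-0.07, 0.998, -0.003, 0.005]
contact_force: [0.5, 0.0, -2.7]
opening: 0.318
```

```bash
python3 - <<'E'
from h import *
go(.6494,-.0796,.11,88.1)
E
```

```text
turn [-0.0056  0.0107  0.1739] shift [-0.1969 -0.0571  0.0221] | at [ 0.4462 -0.0506  0.1297] jaw 98.06 tilt 0.0121 open 0.318 F [ 0.5  0.  -2.7] t 37.8
```

Emit:
arm_command --steps '[[[-0.003,0.005,0.05],[-0.03,-0.02,-0.02],-1],[[-0.006,0.011,0.12],[-0.08,-0.04,-0.02],-1],[[-0.006,0.011,0.174],[-0.13,-0.055,-0.02],-1],[[-0.006,0.011,0.174],[-0.18,-0.057,0],-1],[[-0.006,0.011,0.174],[-0.197,-0.057,0.02],-1],[[-0.006,0.011,0.174],[-0.197,-0.057,0.02],-1],[[-0.006,0.011,0.174],[-0.197,-0.057,0.05],-1],[[-0.006,0.011,0.174],[-0.197,-0.057,0.076],-1],[[-0.006,0.011,0.174],[-0.197,-0.057,0.078],-1],[[-0.006,0.011,0.174],[-0.197,-0.057,0.078],-1]]'

```text
time: 39.05
eef_pos: [0.6497, -0.0799, 0.0546]
tcp_rot: [0.017, 1.0, 0.0, -0.0]
contact_force: [0.1, 0.2, -2.7]
opening: 0.313
```

```bash
python3 - <<'E'
from h import *
go(.6496,-.0796,.039,88.1)
E
```

```text
turn [ 0.0004 -0.0003 -0.0003] shift [0.0001 0.0003 0.0156] | at [ 0.6497 -0.0799  0.0546] jaw 88.09 tilt 0.0005 open 0.313 F [ 0.1  0.2 -2.7] t 39.05
```

Emit:
arm_command --steps '[[[0,0,0],[0,0,0.004],-1],[[0,0,0],[0,0,0.008],-1],[[0,0,0],[0,0,0.011],-1],[[0,0,0],[0,0,0.013],-1],[[0,0,0],[0,0,0.014],-1],[[0,0,0],[0,0,0.014],-1]]'

```text
time: 39.8
eef_pos: [0.6497, -0.0799, 0.0404]
tcp_rot: [0.017, 1.0, 0.0, -0.0]
contact_force: [0.9, -0.3, -2.5]
opening: 0.316
```

Emit:
arm_command --steps '[[[0,0,0],[0,0,0.001],-1],[[0,0,0],[0,0,0.0015],-1],[[0,0,0],[0,0,0.0015],-0.2],[[0,0,0],[0,0,0.0015],0.05],[[0,0,0],[0,0,0.0015],0.05],[[0,0,0],[0,0,0.0015],0.05],[[0,0,0],[0,0,-0.02],0.05],[[0,0,0],[0,0,-0.06],0.05],[[0,0,0],[0,0,-0.12],0.05],[[0,0,0],[0,0,-0.17],0.05],[[0,0,0],[0,0,-0.19],0.05]]'

```text
time: 41.18
eef_pos: [0.6517, -0.0804, 0.2371]
tcp_rot: [0.017, 1.0, -0.001, 0.004]
contact_force: [0.5, -0.7, 0.2]
opening: 0.526
```

```bash
python3 - <<'E'
from h import *
go(.3,.55,.23,88.1)
E
```

```text
turn [-0.0019  0.0086 -0.0001] shift [0.3725 0.6184 0.0027] | at [ 0.6517 -0.0804  0.2371] jaw 88.09 tilt 0.0088 open 0.526 F [ 0.5 -0.7  0.2] t 41.17
```

Emit:
arm_command --steps '[[[0,0,0],[0.03,0.05,0],0],[[0,0,0],[0.06,0.1,0],0],[[0,0,0],[0.09,0.15,0],0],[[0,0,0],[0.12,0.2,0],0],[[0,0,0],[0.15,0.25,0],0],[[0,0,0],[0.18,0.3,0],0],[[0,0,0],[0.21,0.35,0],0],[[0,0,0],[0.24,0.4,0],0],[[0,0,0],[0.27,0.45,0],0],[[0,0,0],[0.3,0.5,0],0],[[0,0,0],[0.3,0.5,0],0]]'

```text
time: 42.55
eef_pos: [0.3657, 0.4317, 0.2328]
tcp_rot: [0.014, 1.0, -0.001, 0.003]
contact_force: [0.7, -1.2, -0.2]
opening: 0.5
```

```bash
python3 - <<'E'
from h import *
np.set_printoptions(precision=4,suppress=True)
c=cam('scene','s14.png');t=cam('top','t14.png')
z1=cv2.resize(c['frame'][180:270,215:345],None,fx=6,fy=6,interpolation=cv2.INTER_CUBIC)[...,::-1]
cv2.imwrite('pics/z14.png',z1)
z=cv2.resize(t['frame'][120:200,170:330],None,fx=5,fy=5,interpolation=cv2.INTER_CUBIC)[...,::-1].copy()
o=np.array([.6508,-.0086]);th=np.radians(-1.9); ex=np.array([np.cos(th),np.sin(th)]);ey=np.array([-ex[1],ex[0]])
for b in(.071,.127,.183,-.071,-.183):
    for a in(-.076,-.018,.018,.076):
        p=np.r_[o+a*ex+b*ey,.047]; u=(proj(t,p)[0]+.5-[170,120])*5; cv2.circle(z,tuple(int(v) for v in u),2,(0,0,255),-1)
cv2.imwrite('pics/zt14.png',z)
f=t['frame'];h=cv2.cvtColor(f,cv2.COLOR_RGB2HSV).astype(int)
# dark nut centroids
m=((h[...,1]<60)&(h[...,2]<115)).astype(np.uint8);m[:140]=0;m[172:]=0;m[:,:185]=0;m[:,320:]=0
n,l,s,ce=cv2.connectedComponentsWithStats(m)
for i in range(1,n):
    if s[i,4]>30:
        P=plane(t,[ce[i]],.058)[0][:2]-o; print(s[i,4],ce[i],'along',P@ex,'across',P@ey)
# bobbin
m=((h[...,1]<60)&(h[...,2]<175)).astype(np.uint8);m[:170]=0;m[230:]=0;m[:,:335]=0;m[:,395:]=0
n,l,s,ce=cv2.connectedComponentsWithStats(m);i=1+np.argmax(s[1:,4]);print('bob',plane(t,[ce[i]],.058),s[i])
E
```

```text
99 [192.9899 155.3131] along -0.0013342322154587284 across 0.18232388518818107
90 [209.8    155.5889] along -0.000674413164010821 across 0.12729082404031575
86 [226.9651 155.7093] along 0.0005453273171004669 across 0.07121663186624584
71 [270.0704 157.1268] along 1.8838507131001877e-05 across -0.06945262086533013
74 [304.0676 158.1892] along -0.00013679856719246708 across -0.18034073051694452
35 [248.6857 158.4857] along -0.00650546889657876 across 8.352047833121688e-05
bob [[ 0.5089 -0.387   0.058 ]] [ 343  177   46   46 1698]
```

View pics/z14.png

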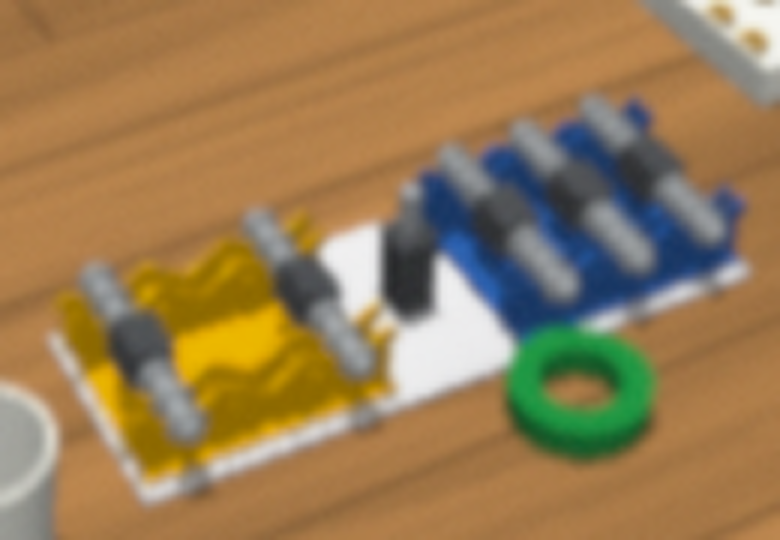

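View pics/zt14.png

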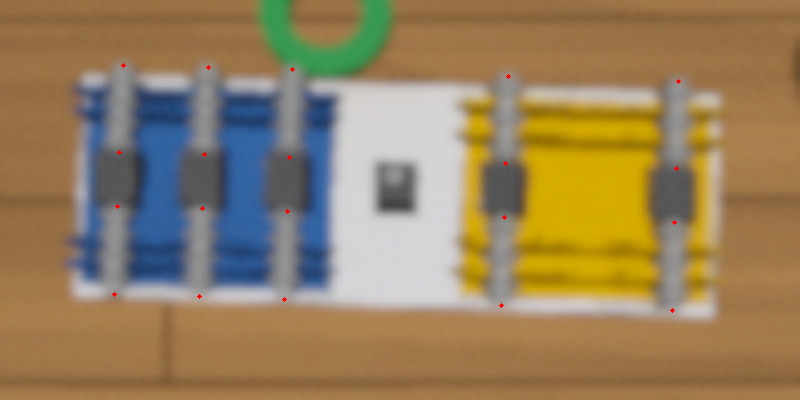

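View pics/t14.png

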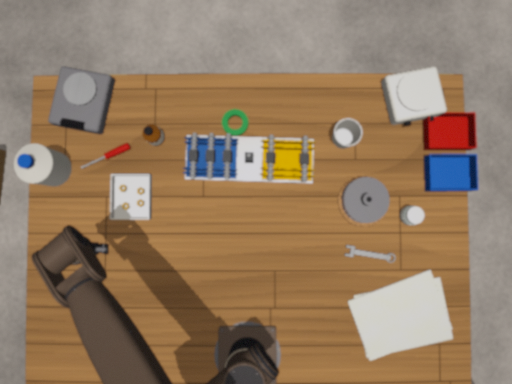

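Emit:
arm_command --steps '[[[0,0,0],[0,0,0],0],[[0,0,0],[0,0,0],0],[[0,0,0],[0,0,0],0],[[0,0,0],[0,0,0],0]]'

```text
time: 43.15
eef_pos: [0.3681, 0.4289, 0.2329]
tcp_rot: [0.016, 1.0, -0.002, 0.004]
contact_force: [-0.1, -0.3, -0.1]
opening: 0.502
```

```bash
python3 -c "
from h import *
go(.3,.5,.2); print(sign_off())"
```

```text
turn [0. 0. 0.] shift [0.0706 0.069  0.0321] | at [0.3681 0.4289 0.2329] jaw 88.14 tilt 0.0084 open 0.502 F [-0.1 -0.3 -0.1] t 43.15
the job is handed in; nothing more can be done
None
```

I put the bobbin on the cork pad and all five studs in their gauges, then handed the job in at about 43 s; `sign_off()` gives no verdict. Only five studs were on the bench: three fine ones went to the blue gauge and two coarse ones to the yellow gauge's outer notches. One coarse stud was knocked aside during the run, so I measured it again before picking it up.

- **Bobbin:** in the last pictures it stands about 2 mm from the pad centre I measured.
- **Studs:** each nut is within about 1.5 mm of the middle of its notch lengthwise. In every case there was no contact force about 1.4 mm above full depth, well below where a stud of the wrong pitch would stop.
- **Bystanders and gripper:** the bystanders looked unmoved. The gripper was clear, with about 0.3 N on the wrist.
- **Disagreement:** the scene camera put the gauge tooth tips about 2–3 mm from where the top camera did. I used the top camera throughout, and every stud went in on the first try.

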